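# Sort the map weights and snap the storage case shut

### The arm

A 6-joint arm with a two-finger parallel gripper is mounted at the origin on the work surface. World frame = base frame: x ahead of the robot, y to its left, z up, the work surface at z = 0. Lengths are in m, angles in rad, forces in N, time in s.
With the tool pointing down it reaches from about 0.25 to 0.8 m from the base axis. Payload 8.5 kg.
Tool frame: the origin (TCP) lies at the very end of the fingers, on their centre line; the grasp point (between the pads) lies 19 mm behind it; z points along the fingers, y is the direction in which the jaws open and shut (so a half turn about z gives the same grasp; the last joint's range is limited). The gripper opens to 85 mm and grips with 20 to 120 N. Pads are 22 mm wide; open, the fingers measure 114 mm over their backs; the gripper's body (76 mm by 85 mm) begins 54 mm behind the grasp point. The pads swing forward as they close: fully open they stand 13 mm farther back than shut.
Start: joints at [1.314, 0.238, -0.013, 1.319, 0, 1.571], TCP at [0.133, 0.508, 0.231] pointing down, gripper open.
Joint ranges: [-2.66, 2.66], [-1.03, 1.9], [-1.14, 1.46], [-1.82, 2.27], [-1.45, 1.34], [-3.14, 3.14]. Speed limits (rad/s): [2.22, 2.22, 2.79, 3.14, 3.14, 3.14].

### API

Orientations are given as [roll, pitch, yaw] about the fixed x, y, z axes, in that order (R = Rz(yaw) Ry(pitch) Rx(roll)).
In Python, from station import * gives the robot as it stands.
- The arm moves only by the tool move_arm, never from a script. Its argument "commands" is a list of rows, each a list of 6 numbers: the shift along the tool's x, y, z in mm, then the turn, a rotation vector about the tool's x, y, z in rad. In form: [[dx, dy, dz, wx, wy, wz], ...]. A call has 1 to 8 rows; each row is the pose to reach, as a shift and turn from the pose commanded when the call began, along the tool's axes at that moment; what a row does not reach only later rows make up. A row lasts 1/12 s, in which the tool goes at most 41.7 mm and 7.16 degrees, less where a joint would pass 70% of its speed; a pose out of reach is approached as far as the arm can. A call with a gripper value outside its range is refused whole. "grip" is the opening, from -1 (shut) to 1 (fully open), so that 0 is half open, set as the call begins (left out, the last holds). The fingers move at their own pace and stop on an object; "force" is the grip in N (left out, the last holds). Time passes only in rows, so rows that repeat a pose let the fingers close. It gives the time, the measured TCP pose, the force and the opening at its end, in the units of the state.
- read_state(): the state, without advancing time (a new reading comes with each control period).
- capture(name): name is "scene" or "top" or "wrist"; returns a dict with "pixels" (384x512x3 uint8, blue, green, red), "range_z" (384x512 float32, m along the optical axis (not along the pixel's ray), 0 where there is no reading), "mtx" (3x3 intrinsics, pixels), "cam_to_world" (4x4, takes a point from camera to world coordinates); the wrist camera has in their place "tool_from_camera" (4x4, takes a point from camera to tool coordinates, whose origin is the TCP and whose axes are the flange's). Camera axes: x right, y up, looking along -z (the intrinsics and any distortion apply to the point x, -y, -z); pixel columns grow to the right and rows downward; lengths in m; the calibration is good to about 2 mm. A picture is of the moment at which its call begins: read the wrist's pose just before it.
- hand_in(): hands the job in, once; it reports no verdict.
The state is a dict: "time": time; "joint_positions": joint angles; "dq": joint speeds; "joint_efforts": joint torques, N m; "ee_pos": TCP position; "eef_rot": TCP orientation; "wrist_force": force on the tool from outside, world axes, zero at the start; "moment": the same for the moment, N m; "grip_width": finger opening in m.
Only numpy, scipy, OpenCV 4.12 (cv2) and the standard library are available. Lean on these libraries where they do the work, as an engineer would, in place of code of your own. Each camera call takes 0.05 s, during which the arm holds its last target. There are 200 camera calls.

### The job

The map has lain flat long enough, so clear the stone weights off it: lay every whole weight in the grey storage case and put every chipped, broken or short one in the red repair tray. Then set the blue cover on the case and press it down corner by corner until all four clips have clicked over its edge. Leave the jar, the loupe and the tape where they stand.

Things in the scene. Friction and masses are not known exactly. Their poses are not given: they have to be found in the camera images.
- stone_1: A whole stone weight: a dark grey stone block 55 long (x) by 32 wide (y) by 26 high (z) mm, all edges sharp and square, about 125 g. Origin at the centre of its underside. It may be absent.
- stone_2: A whole stone weight: a dark grey stone block 55 long (x) by 32 wide (y) by 26 high (z) mm, all edges sharp and square, about 125 g. Origin at the centre of its underside. It may be absent.
- stone_3: A whole stone weight: a dark grey stone block 55 long (x) by 32 wide (y) by 26 high (z) mm, all edges sharp and square, about 125 g. Origin at the centre of its underside. It may be absent.
- stone_4: A whole stone weight: a dark grey stone block 55 long (x) by 32 wide (y) by 26 high (z) mm, all edges sharp and square, about 125 g. Origin at the centre of its underside. It may be absent.
- stone_5: A chipped stone weight: the same 55 x 32 x 26 mm dark grey block, but its vertical corner at +x, +y is broken off on a slant, from 20 mm before the end on the +y side to the middle of the +x end. Full width only for x below 7 mm: grip it across the width at about x = -8 mm. About 108 g. Origin at the centre of the underside of the unbroken block. It may be absent.
- stone_6: A broken stone weight: the same 55 x 32 x 26 mm block, but its +x end is snapped off on a slant, from x = +5 mm on the +y side to x = +24 mm on the -y side. Full width only for x below 5 mm: grip it across the width at about x = -8 mm. About 100 g. Origin at the centre of the underside of the unbroken block. It may be absent.
- stone_7: A short stone weight: a block broken square, only 34 mm long (x), 32 wide (y), 26 high (z) mm, about 78 g. Origin at the centre of its underside. It may be absent.
- case: The storage case, fixed: open grey plastic box 140 (x) x 158 (y) x 44 (z) mm, walls and floor 4 mm (inside 132 x 150, 40 deep). Four weights lie flat in it two by two, long sides along x; grip them across y. Origin at the centre of its underside, on the table. Four black spring clips 24 mm wide stand outside its y faces at x = +-42, up to z = 58 mm; their hooks reach 3 mm in over the cover edge.
- clip_1 (a joint): Lean (rad) of the spring clip on the case at x = +42, y = +79 mm (case axes): 0 upright (free, and again when clicked home), growing as it is pushed outward, at most 0.2. The cover's edge pushes its sloped top aside and it springs back over the edge with a click: 8 to 16 N pressed down near that corner does it.
- clip_2 (a joint): Lean (rad) of the spring clip on the case at x = -42, y = +79 mm (case axes): 0 upright (free, and again when clicked home), growing as it is pushed outward, at most 0.2. The cover's edge pushes its sloped top aside and it springs back over the edge with a click: 8 to 16 N pressed down near that corner does it.
- clip_3 (a joint): Lean (rad) of the spring clip on the case at x = -42, y = -79 mm (case axes): 0 upright (free, and again when clicked home), growing as it is pushed outward, at most 0.2. The cover's edge pushes its sloped top aside and it springs back over the edge with a click: 8 to 16 N pressed down near that corner does it.
- clip_4 (a joint): Lean (rad) of the spring clip on the case at x = +42, y = -79 mm (case axes): 0 upright (free, and again when clicked home), growing as it is pushed outward, at most 0.2. The cover's edge pushes its sloped top aside and it springs back over the edge with a click: 8 to 16 N pressed down near that corner does it.
- cover: Blue plastic cover, 200 g: plate 140 (x) x 158 (y) x 4 mm on four round-ended studs 12 mm long that enter the case with 1 mm to spare. Origin at its centre, level with the stud tips; plate top z = 16 mm. Black bar handle along x, 82 long, 12 wide, bar centre z = 44 mm: grip across y from above. Fits either way round, x along the case x. Origin above case origin: 41 mm laid on the clips, 32 home.
- cover_c1 (a point): Corner of the cover's plate at its +x, +y (cover axes), on the top face: at x = +70, y = +79, z = 16 mm from the cover's origin. Press down some 20 mm inside a corner, on the flat plate. Home when 48 mm above the case's origin.
- cover_c2 (a point): Corner of the cover's plate at its -x, +y (cover axes), on the top face: at x = -70, y = +79, z = 16 mm from the cover's origin. Press down some 20 mm inside a corner, on the flat plate. Home when 48 mm above the case's origin.
- cover_c3 (a point): Corner of the cover's plate at its -x, -y (cover axes), on the top face: at x = -70, y = -79, z = 16 mm from the cover's origin. Press down some 20 mm inside a corner, on the flat plate. Home when 48 mm above the case's origin.
- cover_c4 (a point): Corner of the cover's plate at its +x, -y (cover axes), on the top face: at x = +70, y = -79, z = 16 mm from the cover's origin. Press down some 20 mm inside a corner, on the flat plate. Home when 48 mm above the case's origin.
- tray: The red repair tray, fixed to the table: 110 (x) by 200 (y) by 22 (z) mm outside, walls and floor 4 mm (inside 102 x 192, 18 deep; room for three weights side by side in y). Origin at the centre of its underside.
- paste_jar: Bystander: a clear screw-top paste jar, 60 mm across, 75 high, beyond the work. Origin under its centre.
- loupe: Bystander: a black loupe, 52 mm across, 42 high, standing beyond the work. Origin under its centre.
- tape_roll: Bystander: a roll of linen tape lying flat, 76 mm across, 24 high, beyond the tray. Origin under its centre.

How it is judged:
By the outcome, as a careful person would: the job done as asked, in the order asked, and still so for the second after the job is handed in, with the robot touching nothing.
Of stone_1, stone_2, stone_3, stone_4 only 3 to 4 are there at a start; the rules pass over those that are not, and their reading is None.
Of stone_5, stone_6, stone_7 only 2 to 3 are there at a start; the rules pass over those that are not, and their reading is None.
At some moment in a run one of stone_1, stone_2, stone_3, stone_4, stone_5, stone_6, stone_7 may be knocked a few centimetres aside while the robot is not near it.
Once in a run the grip may slacken for a moment while it holds something.
It also fails if it takes over 200 s, if anything falls off the work surface, if the arm or the gripper's body presses on something with over 40 N, if the wrist force passes 120 N, or if a joint passes its speed limit or range.

## Working session

There is one attempt and no reset: what is moved stays moved. The work goes in short steps, Python scripts to look and compute and a tool call to move; the robot and the scene stay as the last step left them, time stands still between calls to the robot, and variables do not carry over. Pictures are saved under pics/ and viewed, about 12 in all and at most 16, crops included, and the job is handed in when it is done.

Besides the shell and the picture viewer there is one more tool, called after "Emit:" as a command line: name --pt "numbers of a row" for each row, then --argument value for the rest. move_arm: Moves the arm, as the interface text tells. Its arguments: {"type":"object","properties":{"commands":{"type":"array"},"grip":{"type":"number"},"force":{"type":"number"}},"required":["commands"]}

```bash
mkdir -p pics; ls
python3 - <<'E'
from station import *
import cv2,numpy as np
s=read_state(); print({k:np.round(v,3).tolist() for k,v in s.items()})
for n in("top","scene"):
    c=capture(n); np.savez(n,**c); cv2.imwrite(f"pics/{n}0.png",cv2.resize(c["pixels"],(800,600),interpolation=cv2.INTER_CUBIC)); print(n,c["mtx"],c["cam_to_world"])
E
```

```text
pics
{'time': 0.0, 'joint_positions': [1.314, 0.239, -0.014, 1.319, 0.0, 1.571], 'dq': [0.002, 0.001, -0.0, 0.001, 0.001, -0.003], 'joint_efforts': [-0.002, -53.877, 34.643, 0.018, -0.0, 0.0], 'ee_pos': [0.133, 0.507, 0.231], 'eef_rot': [-3.14, -0.0, 2.885], 'wrist_force': [-0.556, -0.216, 0.296], 'moment': [-0.001, -0.014, 0.003], 'grip_width': 0.085}
top [[480.51170807   0.         257.97419775]
 [  0.         480.51170807 192.55854818]
 [  0.           0.           1.        ]] [[-1.02964371e-02  9.84990563e-01 -1.72300825e-01  3.61336197e-01]
 [-9.99946608e-01 -1.02931262e-02  9.12677991e-04 -7.84002434e-03]
 [-8.74534931e-04  1.72301022e-01  9.85043955e-01  1.31089743e+00]
 [ 0.00000000e+00  0.00000000e+00  0.00000000e+00  1.00000000e+00]]
scene [[395.88627589   0.         250.87977203]
 [  0.         395.88627589 195.98913884]
 [  0.           0.           1.        ]] [[-0.80302757 -0.37129967  0.46613655  1.0224136 ]
 [ 0.59569341 -0.52270009  0.6098639   0.59978394]
 [ 0.01720735  0.76741199  0.64092335  0.67447208]
 [ 0.          0.          0.          1.        ]]
```

View pics/top0.png

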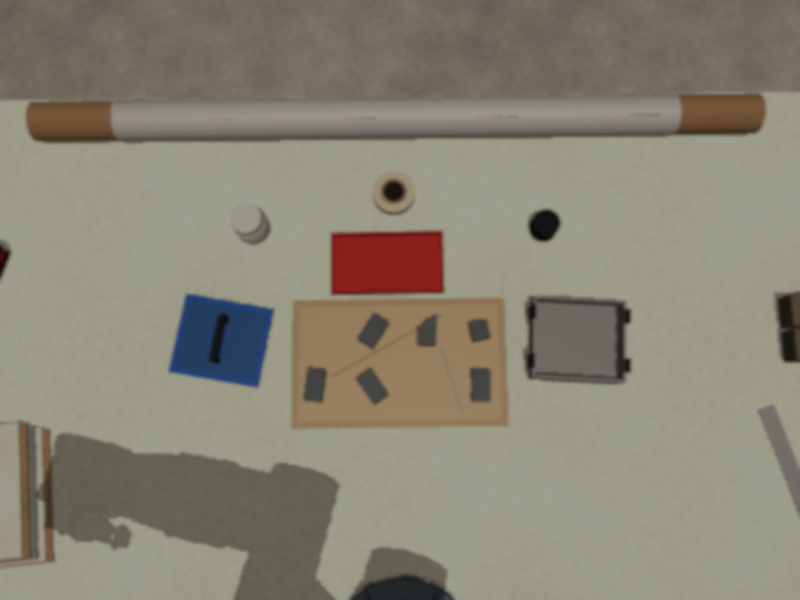

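View pics/scene0.png

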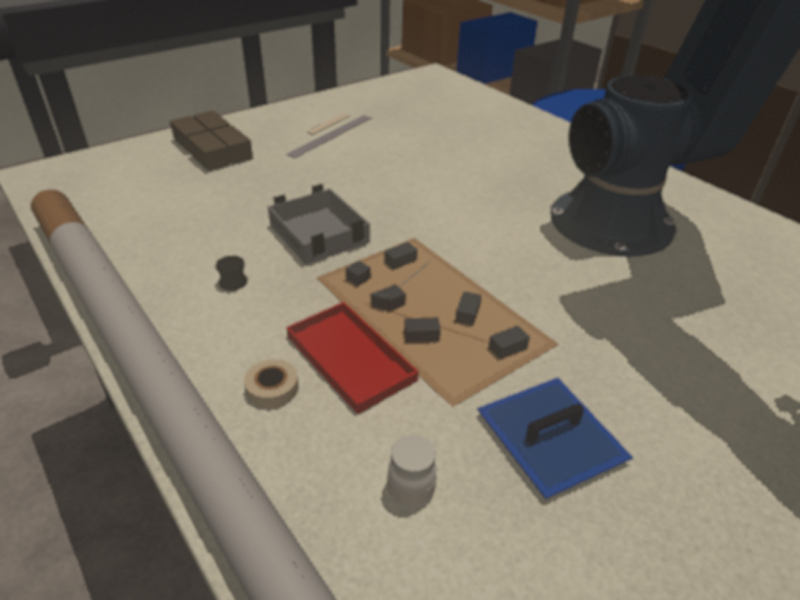

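The top view shows six stones on the map. One is visibly chipped or broken at (428,331) and one is short at (479,330). The others are at (373,331), (315,384), (372,386) and (481,384). The tray is at (387,262), the case at (577,340), and the cover at (222,340), turned a little.

```bash
cat > h.py <<'E'
from station import *
import cv2,numpy as np
from scipy.spatial.transform import Rotation as R
def cloud(c,T=None):
    T=c["cam_to_world"] if T is None else T
    z=c["range_z"]; v,u=np.indices(z.shape); K=c["mtx"]
    p=np.stack([(u-K[0,2])/K[0,0]*z,-(v-K[1,2])/K[1,1]*z,-z],-1)
    return p@T[:3,:3].T+T[:3,3]
def wrist():
    s=read_state(); c=capture("wrist"); T=np.eye(4); T[:3,:3]=R.from_euler('xyz',s["eef_rot"]).as_matrix(); T[:3,3]=s["ee_pos"]
    return s,c,cloud(c,T@c["tool_from_camera"])
def blobs(mask,P,amin=60,amax=1e9,pr=True):
    n,l,st,ce=cv2.connectedComponentsWithStats(mask.astype(np.uint8)); out=[]
    for i in range(1,n):
        if not amin<=st[i,4]<=amax: continue
        p=P[l==i]; zt=np.percentile(p[:,2],80)
        t=p[abs(p[:,2]-zt)<.006]
        (cx,cy),(w,h),a=cv2.minAreaRect((t[:,:2]*1000).astype(np.float32))
        if w<h: w,h,a=h,w,a+90
        a=(a+90)%180-90
        o=dict(px=ce[i].round(),c=(round(cx,1),round(cy,1)),L=round(w,1),W=round(h,1),yaw=round(a,1),zt=round(zt*1000,1),n=st[i,4],mean=(t[:,:2].mean(0)*1000).round(1))
        out.append(o)
        if pr: print(*[f"{k}={v}" for k,v in o.items()])
    return out
def stones(c,P,amin=60,amax=1e9):
    z=P[...,2]; g=c["pixels"].astype(int)
    m=(c["range_z"]>0)&(z>.013)&(z<.042)&(g.max(-1)<100)&(g.max(-1)-g.min(-1)<28)
    return blobs(m,P,amin,amax)
E
python3 - <<'E'
from h import *
c=dict(np.load("top.npz")); P=cloud(c); z=P[...,2]; g=c["pixels"].astype(int)
ok=(c["range_z"]>0)
print("table z",np.median(z[280:300,300:330]), "px bgr stone",g[212,239])
stones(c,P,amin=40)
b,gr,r=g[...,0],g[...,1],g[...,2]
print("blue");blobs((b>r+40)&(P[...,1]<.5)&ok,P)
print("red");blobs((r>b+80)&(r>gr+80)&ok,P)
print("case"); roi=np.zeros(z.shape,bool); roi[170:260,325:415]=1; blobs(roi&ok&(z>.03),P,20); blobs(roi&ok&(z>.03)&(z<.05),P,20)
print("handle"); roi=np.zeros(z.shape,bool); roi[180:255,105:180]=1; blobs(roi&ok&(z>.03),P,15)
E
```

```text
table z -8.616479416723166e-05 px bgr stone [64 66 65]
px=[259.  87.] c=(885.7, 17.3) L=1140.9 W=5.9 yaw=-89.9 zt=39.3 n=784 mean=[885.6   6.9]
px=[252. 122.] c=(785.3, 6.7) L=30.6 W=30.1 yaw=30.3 zt=27.9 n=105 mean=[785.9   7.2]
px=[345. 146.] c=(711.9, -249.2) L=30.4 W=30.2 yaw=-3.4 zt=40.6 n=56 mean=[ 712.3 -248.6]
px=[503. 200.] c=(559.2, -669.5) L=55.2 W=15.8 yaw=17.1 zt=36.8 n=128 mean=[ 559.7 -669.4]
px=[383. 206.] c=(552.0, -338.1) L=203.5 W=98.4 yaw=46.4 zt=38.6 n=269 mean=[ 544.2 -345.2]
px=[339. 207.] c=(540.9, -227.1) L=67.3 W=3.4 yaw=1.2 zt=37.8 n=61 mean=[ 539.7 -227.3]
px=[238. 211.] c=(535.9, 44.1) L=54.4 W=29.9 yaw=-33.0 zt=28.7 n=226 mean=[535.6  44.2]
px=[273. 212.] c=(535.1, -47.7) L=49.8 W=29.8 yaw=-1.0 zt=28.6 n=180 mean=[531.1 -49.5]
px=[306. 211.] c=(535.1, -138.6) L=34.1 W=30.8 yaw=9.0 zt=28.6 n=143 mean=[ 534.7 -138.2]
px=[505. 221.] c=(501.7, -667.8) L=51.0 W=7.8 yaw=-1.6 zt=36.5 n=120 mean=[ 501.1 -668.6]
px=[338. 233.] c=(475.2, -222.1) L=45.6 W=4.3 yaw=-2.2 zt=33.7 n=45 mean=[ 474.  -222.3]
px=[201. 246.] c=(443.4, 145.2) L=53.8 W=29.9 yaw=-8.3 zt=28.3 n
[... 419 characters left out ...]
29.5 yaw=-83.3 zt=16.4 n=127 mean=[104.8  30.5]
px=[267. 378.] c=(107.4, -31.1) L=64.1 W=30.1 yaw=89.4 zt=16.6 n=136 mean=[104.6 -26.2]
blue
px=[141. 218.] c=(523.4, 308.2) L=155.6 W=136.7 yaw=79.4 zt=19.3 n=2618 mean=[522.2 306.8]
red
px=[247. 168.] c=(660.7, 20.3) L=191.0 W=100.2 yaw=-89.5 zt=7.3 n=2511 mean=[660.8  21. ]
case
px=[372. 216.] c=(515.8, -305.8) L=168.5 W=140.5 yaw=86.3 zt=48.8 n=604 mean=[ 516.4 -310.1]
px=[376. 217.] c=(515.9, -304.4) L=164.3 W=140.5 yaw=86.3 zt=45.4 n=432 mean=[ 515.8 -323. ]
px=[340. 211.] c=(534.0, -228.4) L=81.3 W=8.3 yaw=0.9 zt=46.0 n=59 mean=[ 528.2 -227.7]
handle
px=[138. 216.] c=(523.2, 309.2) L=81.5 W=12.5 yaw=-10.6 zt=51.9 n=172 mean=[522.5 308.9]
```

```bash
cat > plan.py <<'E'
import numpy as np, sys
from scipy.spatial.transform import Rotation as R
# waypoints: x,y,z mm, yaw deg (tool down); prints one row per waypoint grouped in calls
def start():
    from station import read_state
    s=read_state(); return [*(np.array(s["ee_pos"])*1000),np.degrees(s["eef_rot"][2])]
def row(p,q):
    c,s_=np.cos(np.radians(p[3])),np.sin(np.radians(p[3])); d=np.array(q)-p
    r=[round(c*d[0]+s_*d[1]),round(s_*d[0]-c*d[1]),round(-d[2]),round(-np.radians(d[3]),3)]
    e=[p[0]+c*r[0]+s_*r[1],p[1]+s_*r[0]-c*r[1],p[2]-r[2],p[3]-np.degrees(r[3])]
    return r,e
def plan(p,calls):
    p=list(p)
    for label,wps in calls:
        out=[];e=p
        for w in wps:
            r,e=row(p,w); out.append([*r[:3],0,0,r[3]])
        n=max(abs(r[3])/.125 for r in [row(p,wps[-1])[0]]); print(label,out,f"rows>={max(n,np.linalg.norm(np.array(e[:3])-p[:3])/41):.1f}"); p=e
    print("end",np.round(p,1)); return p
E
python3 -c "
from plan import *
p=start();print(p)
plan(p,[('a',[[470,0,330,0]])])"
```

```text
[np.float64(133.23610227958977), np.float64(507.4078636868673), np.float64(230.73462674522304), np.float64(165.28759937205925)]
a [[-455, -405, -99, 0, 0, np.float64(2.885)]] rows>=23.1
end [ 4.705e+02  1.000e-01  3.297e+02 -0.000e+00]
```

```bash
python3 -c "
from plan import *
p=start()
plan(p,[('a',[[250,340,270,111]]),('b',[[370,160,310,56]]),('c',[[450,0,330,0]])])"
```

```text
a [[-155, -132, -39, 0, 0, np.float64(0.947)]] rows>=7.6
b [[-212, 48, -40, 0, 0, np.float64(0.96)]] rows>=7.7
c [[-88, 155, -20, 0, 0, np.float64(0.978)]] rows>=7.8
end [ 4.499e+02  1.000e-01  3.297e+02 -0.000e+00]
```

Emit:
move_arm --pt "-155 -132 -39 0 0 0.947" --pt "-155 -132 -39 0 0 0.947" --pt "-155 -132 -39 0 0 0.947" --pt "-155 -132 -39 0 0 0.947" --pt "-155 -132 -39 0 0 0.947" --pt "-155 -132 -39 0 0 0.947" --pt "-155 -132 -39 0 0 0.947" --pt "-155 -132 -39 0 0 0.947"

```text
time: 0.77
ee_pos: [0.2503, 0.3398, 0.2704]
eef_rot: [3.141, -0.0, 1.929]
wrist_force: [-0.4, -0.1, 0.4]
grip_width: 0.0853
```

Emit:
move_arm --pt "-212 48 -40 0 0 0.96" --pt "-212 48 -40 0 0 0.96" --pt "-212 48 -40 0 0 0.96" --pt "-212 48 -40 0 0 0.96" --pt "-212 48 -40 0 0 0.96" --pt "-212 48 -40 0 0 0.96" --pt "-212 48 -40 0 0 0.96" --pt "-212 48 -40 0 0 0.96"

```text
time: 1.43
ee_pos: [0.3711, 0.1588, 0.3102]
eef_rot: [-3.141, 0.0, 0.968]
wrist_force: [-1.4, 0.7, -0.8]
grip_width: 0.0857
```

Emit:
move_arm --pt "-88 155 -20 0 0 0.978" --pt "-88 155 -20 0 0 0.978" --pt "-88 155 -20 0 0 0.978" --pt "-88 155 -20 0 0 0.978" --pt "-88 155 -20 0 0 0.978" --pt "-88 155 -20 0 0 0.978" --pt "-88 155 -20 0 0 0.978" --pt "-88 155 -20 0 0 0.978"

```text
time: 2.1
ee_pos: [0.45, -0.0007, 0.3299]
eef_rot: [-3.141, 0.001, -0.002]
wrist_force: [0.4, -0.2, -0.7]
grip_width: 0.0851
```

Run:
```python
from h import *
s,c,P=wrist(); print(s["time"],np.round(s["ee_pos"],4),np.round(s["eef_rot"],3),c["tool_from_camera"].round(3))
cv2.imwrite("pics/w1.png",cv2.resize(c["pixels"],(800,600),interpolation=cv2.INTER_CUBIC))
stones(c,P,200)
```

```text
2.1 [ 0.45   -0.0007  0.3299] [-3.141e+00  1.000e-03 -2.000e-03] [[ 0.001  0.946  0.325  0.085]
 [ 1.    -0.    -0.     0.   ]
 [-0.     0.325 -0.946 -0.143]
 [ 0.     0.     0.     1.   ]]
px=[421.  93.] c=(522.2, -226.8) L=138.0 W=6.3 yaw=-3.5 zt=36.0 n=1287 mean=[ 526.3 -227.7]
px=[478.  46.] c=(584.0, -283.2) L=84.5 W=0.8 yaw=86.2 zt=36.5 n=257 mean=[ 584.  -282.1]
px=[217.  84.] c=(537.4, 43.6) L=54.8 W=32.1 yaw=-33.0 zt=26.6 n=1071 mean=[537.8  43.2]
px=[287.  88.] c=(537.1, -48.9) L=47.9 W=30.1 yaw=-3.8 zt=26.6 n=682 mean=[532.5 -49.3]
px=[354.  85.] c=(536.5, -139.4) L=32.0 W=30.5 yaw=12.2 zt=26.6 n=650 mean=[ 536.5 -138.7]
px=[149. 153.] c=(444.9, 143.8) L=53.2 W=30.3 yaw=-7.6 zt=26.4 n=895 mean=[446.  143.2]
px=[218. 156.] c=(440.7, 46.0) L=54.7 W=31.9 yaw=35.4 zt=26.4 n=902 mean=[441.4  45.8]
px=[347. 155.] c=(442.3, -139.2) L=52.1 W=30.0 yaw=-1.1 zt=26.5 n=848 mean=[ 443.1 -138.7]
px=[466. 150.] c=(450.5, -300.5) L=129.6 W=0.7 yaw=86.3 zt=35.8 n=277 mean=[ 450.7 -298. ]
px=[247. 354.] c=(85.5, -0.1) L=111.1 W=23.9 yaw=-90.0 zt=33.4 n=1404 mean=[83.6  0. ]
```

View pics/w1.png

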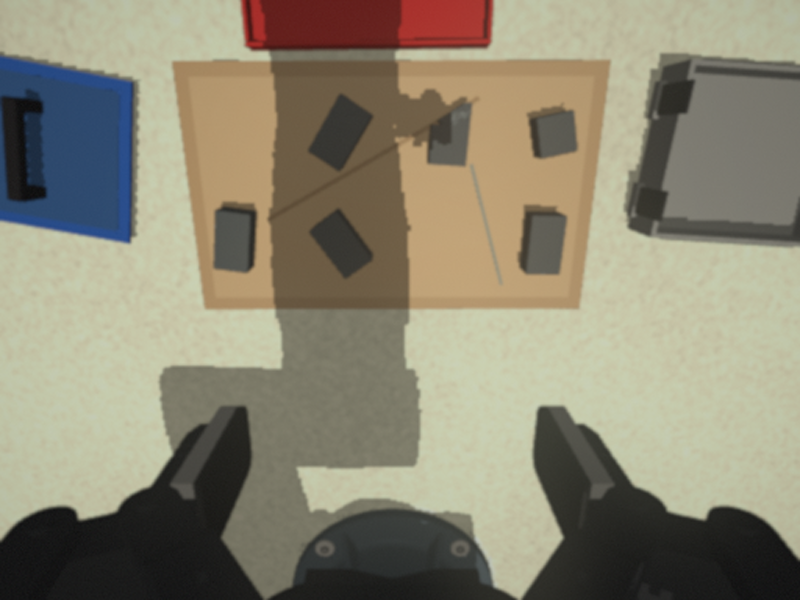

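The wrist view confirms it. The broken stone (stone_6) is at (450,135), with its long side toward -y. The short one is at (553,133). The other four are whole, at (340,132), (235,238), (341,243) and (544,243). I'll start with the broken one.

```bash
python3 -c "
from plan import *
p=[450,-.5,330,-.1]
p=plan(p,[('app',[[529,-48.5,70,-3]]),('down',[[529,-48.5,4,-3]]),('lift',[[529,-48.5,100,-3]]),('tray',[[655,-35,70,0]]),('place',[[655,-35,9,0]]),('up',[[655,-35,90,0]])
,('app',[[536,-139,70,10.5]]),('down',[[536,-139,4,10.5]]),('lift',[[536,-139,100,10.5]]),('tray',[[660,60,70,0]]),('place',[[660,60,9,0]]),('up',[[660,60,150,0]])])"
```

```text
app [[79, 48, 260, 0, 0, np.float64(0.051)]] rows>=6.7
down [[0, 0, 66, 0, 0, np.float64(-0.0)]] rows>=1.6
lift [[0, 0, -96, 0, 0, np.float64(-0.0)]] rows>=2.3
tray [[125, -20, 30, 0, 0, np.float64(-0.053)]] rows>=3.2
place [[0, 0, 61, 0, 0, np.float64(0.0)]] rows>=1.5
up [[0, 0, -81, 0, 0, np.float64(0.0)]] rows>=2.0
app [[-119, 104, 20, 0, 0, np.float64(-0.183)]] rows>=3.9
down [[0, 0, 66, 0, 0, np.float64(-0.0)]] rows>=1.6
lift [[0, 0, -96, 0, 0, np.float64(-0.0)]] rows>=2.3
tray [[158, -173, 30, 0, 0, np.float64(0.183)]] rows>=5.8
place [[0, 0, 61, 0, 0, np.float64(0.0)]] rows>=1.5
up [[0, 0, -141, 0, 0, np.float64(0.0)]] rows>=3.4
end [659.7  59.6 150.    0. ]
```

Emit:
move_arm --pt "79 48 260 0 0 0.051" --pt "79 48 260 0 0 0.051" --pt "79 48 260 0 0 0.051" --pt "79 48 260 0 0 0.051" --pt "79 48 260 0 0 0.051" --pt "79 48 260 0 0 0.051" --pt "79 48 260 0 0 0.051" --pt "79 48 260 0 0 0.051"

```text
time: 2.82
ee_pos: [0.5267, -0.0481, 0.0653]
eef_rot: [-3.141, 0.008, -0.051]
wrist_force: [-1.1, 0.1, -0.2]
grip_width: 0.0852
```

Emit:
move_arm --pt "0 0 30 0 0 0" --pt "0 0 50 0 0 0" --pt "0 0 60 0 0 0" --pt "0 0 66 0 0 0" --pt "0 0 66 0 0 0"

```text
time: 3.23
ee_pos: [0.5288, -0.0478, 0.0045]
eef_rot: [-3.141, 0.001, -0.05]
wrist_force: [-0.0, 0.2, 0.7]
grip_width: 0.0851
```

Emit:
move_arm --pt "0 0 0 0 0 0" --pt "0 0 0 0 0 0" --pt "0 0 0 0 0 0" --pt "0 0 0 0 0 0" --pt "0 0 0 0 0 0" --pt "0 0 0 0 0 0" --grip -1 --force 60

```text
time: 3.73
ee_pos: [0.5296, -0.048, 0.0053]
eef_rot: [-3.141, -0.002, -0.051]
wrist_force: [-2.0, -0.0, 7.1]
grip_width: 0.0304
```

Emit:
move_arm --pt "0 0 -20 0 0 0" --pt "0 0 -50 0 0 0" --pt "0 0 -80 0 0 0" --pt "0 0 -96 0 0 0" --pt "0 0 -96 0 0 0"

```text
time: 4.15
ee_pos: [0.5312, -0.0482, 0.1042]
eef_rot: [-3.141, -0.006, -0.051]
wrist_force: [0.3, -0.3, -0.5]
grip_width: 0.0309
```

Emit:
move_arm --pt "40 -6 10 0 0 -0.02" --pt "80 -13 20 0 0 -0.053" --pt "110 -18 27 0 0 -0.053" --pt "125 -20 30 0 0 -0.053" --pt "125 -20 30 0 0 -0.053" --pt "125 -20 30 0 0 -0.053"

```text
time: 4.65
ee_pos: [0.6542, -0.0341, 0.0685]
eef_rot: [-3.141, 0.003, 0.003]
wrist_force: [-0.9, -0.2, -1.3]
grip_width: 0.0306
```

Emit:
move_arm --pt "0 0 30 0 0 0" --pt "0 0 50 0 0 0" --pt "0 0 57 0 0 0" --pt "0 0 59 0 0 0" --pt "0 0 60 0 0 0"

```text
time: 5.07
ee_pos: [0.6542, -0.0344, 0.0107]
eef_rot: [-3.141, 0.0, 0.002]
wrist_force: [-0.3, 0.1, -0.3]
grip_width: 0.0306
```

Emit:
move_arm --pt "0 0 1 0 0 0" --pt "0 0 1 0 0 0" --pt "0 0 1 0 0 0" --pt "0 0 1 0 0 0" --pt "0 0 1 0 0 0" --grip 0.0

```text
time: 5.48
ee_pos: [0.6552, -0.0343, 0.0099]
eef_rot: [-3.141, -0.001, 0.003]
wrist_force: [-0.1, -0.4, 0.5]
grip_width: 0.043
```

Emit:
move_arm --pt "0 0 -20 0 0 0" --pt "0 0 -50 0 0 0" --pt "0 0 -81 0 0 0" --pt "0 0 -81 0 0 0"

```text
time: 5.82
ee_pos: [0.658, -0.0345, 0.0967]
eef_rot: [3.141, -0.009, 0.003]
wrist_force: [1.7, -1.2, 1.0]
grip_width: 0.0426
```

Emit:
move_arm --pt "-35 30 5 0 0 -0.09" --pt "-75 65 10 0 0 -0.183" --pt "-105 92 15 0 0 -0.183" --pt "-119 104 20 0 0 -0.183" --pt "-119 104 20 0 0 -0.183" --pt "-119 104 20 0 0 -0.183" --pt "-119 104 20 0 0 -0.183" --grip 1

```text
time: 6.4
ee_pos: [0.5369, -0.1388, 0.0708]
eef_rot: [3.142, -0.002, 0.185]
wrist_force: [-0.2, 0.4, -0.3]
grip_width: 0.0855
```

Run:
```python
from h import *
s,c,P=wrist(); print(s["time"],np.round(s["ee_pos"],4),np.round(s["eef_rot"],3))
cv2.imwrite("pics/w2.png",c["pixels"])
stones(c,P,200)
c=capture("top");P=cloud(c);print("top");stones(c,P,100)
```

```text
6.4 [ 0.5369 -0.1388  0.0708] [ 3.142e+00 -2.000e-03  1.850e-01]
px=[96. 13.] c=(639.8, -35.9) L=34.0 W=13.6 yaw=-78.2 zt=30.3 n=1970 mean=[641.2 -37.5]
px=[  5. 161.] c=(546.7, 19.4) L=19.2 W=7.9 yaw=-4.3 zt=21.0 n=299 mean=[549.8  18.3]
px=[413. 215.] c=(569.2, -242.6) L=89.2 W=44.2 yaw=-42.5 zt=36.2 n=3508 mean=[ 562.9 -233.7]
px=[248. 208.] c=(547.8, -133.8) L=35.9 W=17.7 yaw=-45.4 zt=26.1 n=840 mean=[ 547.7 -134.8]
px=[  7. 313.] c=(433.9, 22.6) L=19.9 W=7.5 yaw=12.5 zt=24.6 n=491 mean=[432.4  21.9]
px=[228. 337.] c=(444.4, -140.2) L=49.1 W=30.8 yaw=-0.7 zt=26.1 n=1787 mean=[ 442.2 -139.2]
px=[347. 334.] c=(465.7, -223.0) L=26.3 W=3.2 yaw=9.6 zt=36.0 n=516 mean=[ 467.9 -222.8]
top
px=[252. 122.] c=(786.2, 7.2) L=30.2 W=28.3 yaw=55.9 zt=28.4 n=100 mean=[785.9   7.2]
px=[267. 168.] c=(658.6, -34.5) L=45.0 W=27.4 yaw=-0.8 zt=32.1 n=166 mean=[655.6 -35.6]
px=[503. 200.] c=(559.4, -668.3) L=54.4 W=14.1 yaw=15.4 zt=35.1 n=114 mean=[ 560.1 -668.8]
px=[393. 212.] c=(529.8, -371.1) L=151.6 W=65.7 yaw=27.2 zt=36.9 n=185 mean=[ 531.1 -370.2]
px=[239. 211.] c=(535.8, 43.8) L=52.3 W=28.6 yaw=-32.3 zt=28.9 n=205 mean=[535.4  43.9]
px=[504. 221.] c=(501.5, -668.1) L=51.2 W=6.8 yaw=2.1 zt=37.9 n=117 mean=[ 500.4 -668.3]
px=[201. 246.] c=(443.1, 145.9) L=54.8 W=30.6 yaw=-7.8 zt=28.7 n=247 mean=[442.6 145.6]
px=[238. 247.] c=(439.8, 47.1) L=54.0 W=30.7 yaw=36.7 zt=28.3 n=236 mean=[438.9  47. ]
```

The broken stone is in the tray and the other stones haven't moved. Next I'll pick up the short one.

Emit:
move_arm --pt "0 0 30 0 0 0" --pt "0 0 50 0 0 0" --pt "0 0 60 0 0 0" --pt "0 0 64 0 0 0" --pt "0 0 64 0 0 0"

```text
time: 6.92
ee_pos: [0.5362, -0.138, 0.0056]
eef_rot: [-3.141, 0.001, 0.187]
wrist_force: [0.4, -0.0, 1.4]
grip_width: 0.0853
```

Emit:
move_arm --pt "0 0 0 0 0 0" --pt "0 0 0 0 0 0" --pt "0 0 0 0 0 0" --pt "0 0 0 0 0 0" --pt "0 0 0 0 0 0" --pt "0 0 0 0 0 0" --grip -1

```text
time: 7.42
ee_pos: [0.5367, -0.1388, 0.0072]
eef_rot: [3.141, -0.002, 0.185]
wrist_force: [-0.4, 0.1, 5.7]
grip_width: 0.0305
```

Emit:
move_arm --pt "0 0 -20 0 0 0" --pt "0 0 -50 0 0 0" --pt "0 0 -80 0 0 0" --pt "0 0 -94 0 0 0" --pt "0 0 -94 0 0 0"

```text
time: 7.83
ee_pos: [0.5381, -0.1392, 0.104]
eef_rot: [3.139, -0.006, 0.185]
wrist_force: [0.5, -0.9, -1.0]
grip_width: 0.0307
```

Emit:
move_arm --pt "25 -28 5 0 0 0.04" --pt "55 -60 10 0 0 0.08" --pt "85 -92 15 0 0 0.12" --pt "115 -124 20 0 0 0.183" --pt "145 -156 26 0 0 0.183" --pt "158 -173 30 0 0 0.183" --pt "158 -173 30 0 0 0.183" --pt "158 -173 30 0 0 0.183"

```text
time: 8.5
ee_pos: [0.6601, 0.0376, 0.0685]
eef_rot: [-3.122, 0.003, 0.049]
wrist_force: [-0.3, -0.9, -0.6]
grip_width: 0.0307
```

Emit:
move_arm --pt "0 0 0 0 0 0" --pt "0 0 0 0 0 0"

```text
time: 8.67
ee_pos: [0.6597, 0.0357, 0.0702]
eef_rot: [-3.122, 0.001, 0.046]
wrist_force: [-0.6, -0.7, -1.3]
grip_width: 0.031
```

```bash
python3 -c "
from plan import *
p=start();print(p)
p=plan(p,[('tray',[[660,62,40,0]]),('place',[[660,62,11,0]])])"
```

```text
[np.float64(659.6927249763481), np.float64(35.72729656056639), np.float64(70.20481755214229), np.float64(2.637946230961827)]
tray [[2, -26, 30, 0, 0, np.float64(0.046)]] rows>=1.0
place [[0, 0, 29, 0, 0, np.float64(0.0)]] rows>=0.7
end [660.5  61.8  11.2   0. ]
```

Emit:
move_arm --pt "1 -13 15 -0.01 0 0.023" --pt "2 -26 30 -0.019 0 0.046" --pt "2 -26 30 -0.019 0 0.046" --pt "2 -26 30 -0.019 0 0.046"

```text
time: 9.0
ee_pos: [0.6615, 0.0371, 0.0408]
eef_rot: [-3.12, 0.003, 0.047]
wrist_force: [0.3, -0.6, -0.9]
grip_width: 0.0307
```

```bash
python3 -c "
from station import *
s=read_state();print(s['time'],s['joint_positions'],s['ee_pos'],s['eef_rot'])"
```

```text
9.0 [0.04624164 0.5803401  0.02544559 1.01879766 0.02123678 3.140581  ] [0.66147555 0.03713146 0.04076504] [-3.12035296e+00  2.87436345e-03  4.72530622e-02]
```

Joint 6 sits at its limit (yaw = j1 − j6 + π), so I'll place this stone at a yaw of about 7° and work around 180° from then on.

Emit:
move_arm --pt "1 -12 0 -0.01 0 -0.04" --pt "2 -24 0 -0.02 0 -0.08" --pt "2 -24 0 -0.02 0 -0.08" --pt "2 -24 0 -0.02 0 -0.08"

```text
time: 9.33
ee_pos: [0.6636, 0.0636, 0.0422]
eef_rot: [-3.14, -0.001, 0.131]
wrist_force: [0.0, 0.4, -1.9]
grip_width: 0.0307
```

Emit:
move_arm --pt "0 0 15 0 0 0" --pt "0 0 25 0 0 0" --pt "0 0 28 0 0 0" --pt "0 0 29 0 0 0" --pt "0 0 29 0 0 0"

```text
time: 9.75
ee_pos: [0.6631, 0.062, 0.0122]
eef_rot: [-3.14, 0.001, 0.128]
wrist_force: [0.6, -0.3, -0.8]
grip_width: 0.0307
```

Emit:
move_arm --pt "0 0 0 0 0 0" --pt "0 0 0 0 0 0" --pt "0 0 0 0 0 0" --pt "0 0 0 0 0 0" --pt "0 0 0 0 0 0" --grip 0.0

```text
time: 10.17
ee_pos: [0.6635, 0.0622, 0.0127]
eef_rot: [-3.14, 0.0, 0.128]
wrist_force: [-0.8, 0.4, 0.5]
grip_width: 0.0427
```

Emit:
move_arm --pt "0 0 -20 0 0 0" --pt "0 0 -60 0 0 0" --pt "0 0 -100 0 0 0" --pt "0 0 -140 0 0 0" --pt "0 0 -140 0 0 0"

```text
time: 10.58
ee_pos: [0.6669, 0.0623, 0.1614]
eef_rot: [-3.141, -0.012, 0.129]
wrist_force: [1.4, 0.3, 0.1]
grip_width: 0.0428
```

```bash
python3 -c "
from plan import *
p=start();print(p)
p=plan(p,[('r1',[[620,60,150,62]]),('r2',[[580,50,150,115]]),('r3',[[537,44,110,147]]),('down',[[537,44,6,147]]),('lift',[[537,44,130,147]]),('rot',[[516,-200,160,176.4]]),('case',[[516,-305,160,176.4]])])"
```

```text
[np.float64(666.8909678516682), np.float64(62.27333227769241), np.float64(161.3604022754277), np.float64(7.362676361125925)]
r1 [[-47, -4, 11, 0, 0, np.float64(-0.954)]] rows>=7.6
r2 [[-28, -30, 0, 0, 0, np.float64(-0.925)]] rows>=7.4
r3 [[13, -41, 40, 0, 0, np.float64(-0.558)]] rows>=4.5
down [[0, 0, 104, 0, 0, np.float64(-0.0)]] rows>=2.5
lift [[0, 0, -124, 0, 0, np.float64(-0.0)]] rows>=3.0
rot [[-115, -216, -30, 0, 0, np.float64(-0.513)]] rows>=6.0
case [[-6, -105, 0, 0, 0, np.float64(-0.0)]] rows>=2.6
end [ 515.6 -305.   160.4  176.4]
```

Emit:
move_arm --pt "-47 -4 11 0 0 -0.954" --pt "-47 -4 11 0 0 -0.954" --pt "-47 -4 11 0 0 -0.954" --pt "-47 -4 11 0 0 -0.954" --pt "-47 -4 11 0 0 -0.954" --pt "-47 -4 11 0 0 -0.954" --pt "-47 -4 11 0 0 -0.954" --pt "-47 -4 11 0 0 -0.954" --grip 1

```text
time: 11.25
ee_pos: [0.6163, 0.0599, 0.1416]
eef_rot: [-3.141, -0.001, 1.089]
wrist_force: [-0.1, 0.2, -0.0]
grip_width: 0.0854
```

Emit:
move_arm --pt "-28 -30 0 0 0 -0.925" --pt "-28 -30 0 0 0 -0.925" --pt "-28 -30 0 0 0 -0.925" --pt "-28 -30 0 0 0 -0.925" --pt "-28 -30 0 0 0 -0.925" --pt "-28 -30 0 0 0 -0.925" --pt "-28 -30 0 0 0 -0.925" --pt "-28 -30 0 0 0 -0.925"

```text
time: 11.92
ee_pos: [0.5766, 0.0493, 0.1416]
eef_rot: [3.141, -0.001, 2.015]
wrist_force: [0.6, 0.1, -0.9]
grip_width: 0.0854
```

Emit:
move_arm --pt "13 -41 40 0 0 -0.558" --pt "13 -41 40 0 0 -0.558" --pt "13 -41 40 0 0 -0.558" --pt "13 -41 40 0 0 -0.558" --pt "13 -41 40 0 0 -0.558" --pt "13 -41 40 0 0 -0.558" --pt "13 -41 40 0 0 -0.558"

```text
time: 12.5
ee_pos: [0.534, 0.0438, 0.1016]
eef_rot: [3.141, -0.001, 2.563]
wrist_force: [-0.4, -0.2, -0.3]
grip_width: 0.0853
```

Run:
```python
from h import *
from plan import *
c=capture("top");P=cloud(c);print("top");stones(c,P,100)
p=start();print(np.round(p,1))
p=plan(p,[('r3',[[537,44,60,147]]),('down',[[537,44,6,147]]),('lift',[[537,44,130,147]]),('rot',[[516,-200,160,176.4]]),('case',[[516,-305,160,176.4]])])
```

```text
top
px=[136.  88.] c=(883.8, 319.8) L=226.2 W=4.7 yaw=89.8 zt=38.4 n=110 mean=[884.5 329. ]
px=[251. 122.] c=(786.0, 6.6) L=31.1 W=30.5 yaw=50.2 zt=27.7 n=101 mean=[785.7   7. ]
px=[267. 168.] c=(659.1, -31.8) L=46.0 W=27.4 yaw=-1.0 zt=32.6 n=163 mean=[655.3 -33.6]
px=[502. 200.] c=(560.3, -669.3) L=53.6 W=12.1 yaw=12.1 zt=35.9 n=123 mean=[ 558.7 -668.9]
px=[386. 208.] c=(550.7, -339.4) L=196.3 W=98.5 yaw=46.5 zt=38.0 n=265 mean=[ 542.9 -346.5]
px=[339. 217.] c=(511.8, -225.3) L=114.1 W=7.7 yaw=-2.7 zt=37.9 n=104 mean=[ 509.8 -225.3]
px=[504. 221.] c=(502.3, -668.3) L=51.4 W=5.5 yaw=0.0 zt=35.9 n=119 mean=[ 501.2 -668.4]
px=[307. 246.] c=(441.7, -138.0) L=51.2 W=27.6 yaw=-1.8 zt=28.4 n=218 mean=[ 441.6 -137.8]
[534.   43.8 101.6 146.8]
r3 [[-2, 2, 42, 0, 0, np.float64(-0.003)]] rows>=1.0
down [[0, 0, 54, 0, 0, np.float64(0.0)]] rows>=1.3
lift [[0, 0, -124, 0, 0, np.float64(0.0)]] rows>=3.0
rot [[-116, -216, -30, 0, 0, np.float64(-0.513)]] rows>=6.0
case [[-6, -105, 0, 0, 0, np.float64(0.0)]] rows>=2.6
end [ 515.9 -305.2  159.6  176.4]
```

Emit:
move_arm --pt "-2 2 38 0 0 0" --pt "-2 2 70 0 0 0" --pt "-2 2 88 0 0 0" --pt "-2 2 95 0 0 0" --pt "-2 2 96 0 0 0" --pt "-2 2 96 0 0 0"

```text
time: 13.05
ee_pos: [0.537, 0.0445, 0.0058]
eef_rot: [3.141, -0.001, 2.565]
wrist_force: [-0.3, 0.2, 0.4]
grip_width: 0.0854
```

Emit:
move_arm --pt "0 0 0 0 0 0" --pt "0 0 0 0 0 0" --pt "0 0 0 0 0 0" --pt "0 0 0 0 0 0" --pt "0 0 0 0 0 0" --pt "0 0 0 0 0 0" --grip -1

```text
time: 13.55
ee_pos: [0.5372, 0.0445, 0.0063]
eef_rot: [3.14, -0.0, 2.565]
wrist_force: [-0.2, -0.5, 5.9]
grip_width: 0.031
```

Emit:
move_arm --pt "0 0 -20 0 0 0" --pt "0 0 -50 0 0 0" --pt "0 0 -90 0 0 0" --pt "0 0 -124 0 0 0" --pt "0 0 -124 0 0 0"

```text
time: 13.97
ee_pos: [0.5401, 0.0446, 0.1361]
eef_rot: [3.135, 0.006, 2.565]
wrist_force: [0.9, 0.2, -1.2]
grip_width: 0.0305
```

Emit:
move_arm --pt "-19 -36 -10 0 0 -0.1" --pt "-38 -72 -20 0 0 -0.2" --pt "-57 -107 -30 0 0 -0.3" --pt "-76 -144 -30 0 0 -0.4" --pt "-95 -180 -30 0 0 -0.5" --pt "-108 -205 -30 0 0 -0.513" --pt "-116 -216 -30 0 0 -0.513" --pt "-116 -216 -30 0 0 -0.513"

```text
time: 14.63
ee_pos: [0.5161, -0.2027, 0.1587]
eef_rot: [3.141, -0.001, 3.074]
wrist_force: [0.8, 0.3, -0.9]
grip_width: 0.031
```

Emit:
move_arm --pt "-6 -35 0 0 0 0" --pt "-6 -70 0 0 0 0" --pt "-6 -95 0 0 0 0" --pt "-6 -105 0 0 0 0" --pt "-6 -105 0 0 0 0"

```text
time: 15.05
ee_pos: [0.5158, -0.306, 0.1583]
eef_rot: [3.14, -0.001, 3.076]
wrist_force: [0.6, 0.7, -1.0]
grip_width: 0.0307
```

Run:
```python
from h import *
s,c,P=wrist(); print(s["time"],np.round(s["ee_pos"],4),np.round(s["eef_rot"],3),s["grip_width"])
np.savez("w3",P=P,**c)
cv2.imwrite("pics/w3.png",cv2.resize(c["pixels"],(800,600),interpolation=cv2.INTER_CUBIC))
```

```text
15.05 [ 0.5158 -0.306   0.1583] [ 3.140e+00 -1.000e-03  3.076e+00] 0.03072879143562198
```

View pics/w3.png

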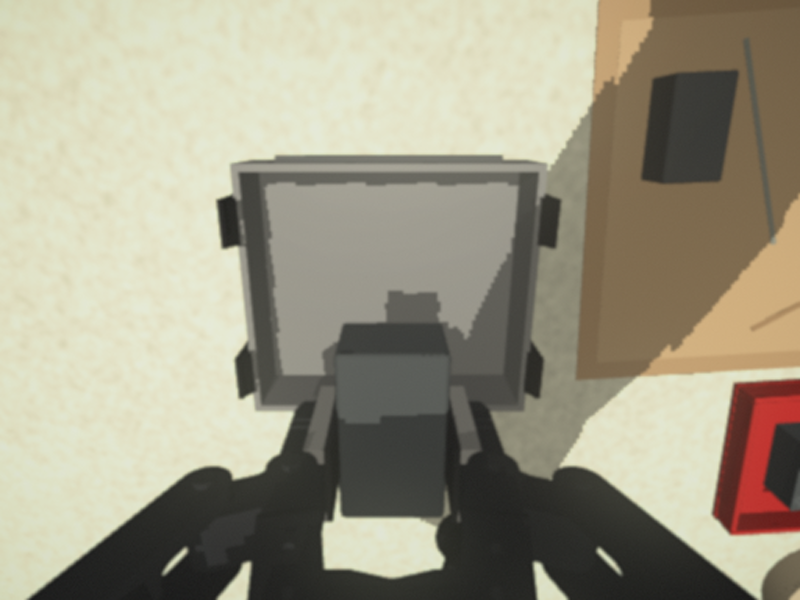

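The stone is held squarely. The case shows at (232..548,160..410), well aligned with the tool. I'll fit the rim next.

Run:
```python
import numpy as np,cv2
from plan import *
d=np.load("w3.npz");P=d["P"];g=d["pixels"].astype(int)
v,u=np.indices(P.shape[:2])
reg=(u>140)&(u<355)&(v>95)&(v<268)
m=reg&(abs(P[...,2]-.044)<.0025)&(g.max(-1)>105)
p=P[m][:,:2]*1000; print(len(p),np.median(P[m][:,2]))
from scipy.optimize import least_squares
# rim points: distance to nearest outer/inner band of rect 136x154 (mid of wall)
def f(q):
    c,s=np.cos(q[2]),np.sin(q[2]); a=(p-q[:2])@np.array([[c,-s],[s,c]])
    e=np.stack([abs(abs(a[:,0])-68)+np.maximum(abs(a[:,1])-79,0),abs(abs(a[:,1])-77)+np.maximum(abs(a[:,0])-70,0)],1).min(1)
    return e
r=least_squares(f,[516,-305,-.063],loss='soft_l1');print(r.x,np.degrees(r.x[2]),np.median(f(r.x)),np.percentile(f(r.x),90))
cx,cy,th=r.x
def cw(x,y):
    return [cx+np.cos(th)*x-np.sin(th)*y, cy+np.sin(th)*x+np.cos(th)*y]
for x in(-33,33):
    for y in(-29,29): print(x,y,np.round(cw(x,y),1))
```

```text
1886 0.043888364884761305
[ 5.15978913e+02 -3.07290824e+02 -6.25328132e-02] -3.582866277437847 0.9503973724163686 1.7445773213898903
-33 -29 [ 481.2 -334.2]
-33 29 [ 484.9 -276.3]
33 -29 [ 547.1 -338.3]
33 29 [ 550.7 -280.4]
```

Run:
```python
from plan import *
p=start()
p=plan(p,[('over',[[547.1,-338.3,80,176.4]]),('down',[[547.1,-338.3,11,176.4]]),('up',[[547.1,-338.3,140,176.4]]),
('D',[[441.5,-139,80,178.5]]),('down',[[441.5,-139,6,178.5]]),('lift',[[441.5,-139,130,178.5]]),('over',[[550.7,-280.4,85,176.4]]),('down',[[550.7,-280.4,11,176.4]]),('up',[[550.7,-280.4,140,176.4]])])
```

```text
over [[-33, -32, 78, 0, 0, np.float64(-0.001)]] rows>=2.2
down [[0, 0, 69, 0, 0, np.float64(-0.0)]] rows>=1.7
up [[0, 0, -129, 0, 0, np.float64(-0.0)]] rows>=3.1
D [[118, 193, 60, 0, 0, np.float64(-0.037)]] rows>=5.7
down [[0, 0, 74, 0, 0, np.float64(-0.0)]] rows>=1.8
lift [[0, 0, -124, 0, 0, np.float64(-0.0)]] rows>=3.0
over [[-113, -139, 45, 0, 0, np.float64(0.037)]] rows>=4.5
down [[0, 0, 74, 0, 0, np.float64(-0.0)]] rows>=1.8
up [[0, 0, -129, 0, 0, np.float64(-0.0)]] rows>=3.1
end [ 550.4 -280.6  140.4  176.4]
```

Emit:
move_arm --pt "-33 -32 25 0 0 0" --pt "-33 -32 50 0 0 0" --pt "-33 -32 78 0 0 0" --pt "-33 -32 110 0 0 0" --pt "-33 -32 132 0 0 0" --pt "-33 -32 143 0 0 0" --pt "-33 -32 147 0 0 0" --pt "-33 -32 147 0 0 0"

```text
time: 15.77
ee_pos: [0.5466, -0.3374, 0.012]
eef_rot: [3.139, -0.002, 3.08]
wrist_force: [0.7, -0.2, -0.4]
grip_width: 0.0302
```

Emit:
move_arm --pt "0 0 0 0 0 0" --pt "0 0 0 0 0 0" --pt "0 0 0 0 0 0" --pt "0 0 0 0 0 0" --pt "0 0 0 0 0 0" --grip 0.05

```text
time: 16.18
ee_pos: [0.5469, -0.3393, 0.0126]
eef_rot: [3.141, 0.0, 3.078]
wrist_force: [-0.4, -0.6, 0.1]
grip_width: 0.0447
```

Emit:
move_arm --pt "0 0 -20 0 0 0" --pt "0 0 -60 0 0 0" --pt "0 0 -100 0 0 0" --pt "0 0 -129 0 0 0" --pt "0 0 -129 0 0 0"

```text
time: 16.6
ee_pos: [0.5493, -0.341, 0.1482]
eef_rot: [-3.138, 0.008, 3.078]
wrist_force: [0.4, -0.6, 1.2]
grip_width: 0.0448
```

Emit:
move_arm --pt "20 32 0 0 0 0" --pt "40 65 0 0 0 0" --pt "60 98 10 0 0 -0.02" --pt "80 130 25 0 0 -0.037" --pt "98 160 40 0 0 -0.037" --pt "112 183 55 0 0 -0.037" --pt "118 193 60 0 0 -0.037" --pt "118 193 60 0 0 -0.037" --grip 1

```text
time: 17.27
ee_pos: [0.4384, -0.1367, 0.0803]
eef_rot: [3.139, -0.004, 3.117]
wrist_force: [-1.1, 0.2, -0.1]
grip_width: 0.0852
```

Run:
```python
from h import *
c=capture("top");P=cloud(c);stones(c,P,100)
cv2.imwrite("pics/t2.png",cv2.resize(c["pixels"][140:290,90:420],(792,360),interpolation=cv2.INTER_CUBIC))
print(read_state()["ee_pos"],read_state()["eef_rot"])
```

```text
px=[252. 122.] c=(786.2, 6.5) L=30.6 W=30.1 yaw=-36.3 zt=27.8 n=102 mean=[785.9   7. ]
px=[348. 145.] c=(716.3, -259.3) L=45.3 W=39.2 yaw=-71.1 zt=41.1 n=107 mean=[ 715.2 -258.8]
px=[267. 168.] c=(658.0, -33.1) L=45.5 W=24.6 yaw=-0.9 zt=32.8 n=151 mean=[655.2 -34.3]
px=[232. 166.] c=(659.9, 62.1) L=31.2 W=26.0 yaw=9.2 zt=32.5 n=112 mean=[659.4  62.3]
px=[503. 200.] c=(559.4, -669.3) L=55.0 W=15.8 yaw=14.3 zt=35.9 n=121 mean=[ 557.7 -669.3]
px=[383. 206.] c=(551.4, -341.9) L=195.7 W=96.5 yaw=44.9 zt=33.4 n=469 mean=[ 546.9 -344.1]
px=[504. 221.] c=(502.0, -669.0) L=51.8 W=5.5 yaw=3.4 zt=36.5 n=120 mean=[ 502.6 -668.6]
px=[201. 246.] c=(442.8, 144.9) L=55.4 W=29.0 yaw=-10.5 zt=28.6 n=228 mean=[443.  144.5]
px=[238. 247.] c=(440.0, 46.0) L=53.4 W=27.6 yaw=36.5 zt=28.3 n=213 mean=[439.8  45.8]
px=[243. 378.] c=(105.5, 34.6) L=67.0 W=26.3 yaw=-80.7 zt=16.3 n=130 mean=[105.6  32.9]
[ 0.44026555 -0.13818979  0.08120336] [ 3.14011731e+00 -1.27081601e-03  3.11704517e+00]
```

View pics/t2.png

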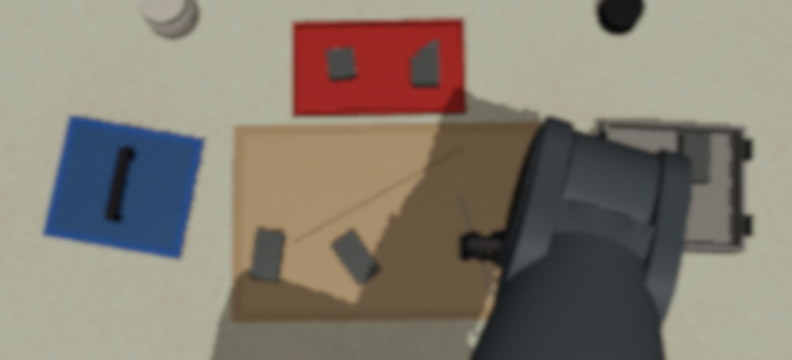

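The crop shows both bad stones in the tray at (342,63) and (426,65), and stone A in the case at (697,155). I'll continue with D.

Emit:
move_arm --pt "0 0 35 0 0 0" --pt "0 0 58 0 0 0" --pt "0 0 71 0 0 0" --pt "0 0 75 0 0 0" --pt "0 0 75 0 0 0"

```text
time: 17.73
ee_pos: [0.4413, -0.1397, 0.0058]
eef_rot: [3.14, -0.001, 3.115]
wrist_force: [0.6, -0.3, -0.0]
grip_width: 0.0855
```

Emit:
move_arm --pt "0 0 0 0 0 0" --pt "0 0 0 0 0 0" --pt "0 0 0 0 0 0" --pt "0 0 0 0 0 0" --pt "0 0 0 0 0 0" --pt "0 0 0 0 0 0" --grip -1

```text
time: 18.23
ee_pos: [0.4416, -0.1392, 0.0072]
eef_rot: [3.141, 0.001, 3.115]
wrist_force: [-0.6, -0.4, 7.5]
grip_width: 0.031
```

Emit:
move_arm --pt "0 0 -20 0 0 0" --pt "0 0 -50 0 0 0" --pt "0 0 -90 0 0 0" --pt "0 0 -124 0 0 0" --pt "0 0 -124 0 0 0" --pt "0 0 -124 0 0 0"

```text
time: 18.73
ee_pos: [0.4423, -0.1395, 0.1323]
eef_rot: [3.142, 0.004, 3.116]
wrist_force: [-0.8, 0.2, -1.9]
grip_width: 0.0305
```

Run:
```python
from plan import *
p=start();print(np.round(p,1))
p=plan(p,[('over',[[550.7,-280.4,85,176.4]]),('down',[[550.7,-280.4,11,176.4]]),('up',[[550.7,-280.4,150,176.4]]),
('B',[[480,60,150,172]]),('Bapp',[[444.5,144.5,80,172]]),('down',[[444.5,144.5,6,172]]),('lift',[[444.5,144.5,150,172]])])
```

```text
[ 442.3 -139.5  132.3  178.5]
over [[-112, -138, 47, 0, 0, np.float64(0.037)]] rows>=4.5
down [[0, 0, 74, 0, 0, np.float64(-0.0)]] rows>=1.8
up [[0, 0, -139, 0, 0, np.float64(-0.0)]] rows>=3.4
B [[92, 335, 0, 0, 0, np.float64(0.077)]] rows>=8.5
Bapp [[47, 79, 70, 0, 0, np.float64(-0.0)]] rows>=2.8
down [[0, 0, 74, 0, 0, np.float64(-0.0)]] rows>=1.8
lift [[0, 0, -144, 0, 0, np.float64(-0.0)]] rows>=3.5
end [444.5 144.5 150.3 172. ]
```

Emit:
move_arm --pt "-28 -34 0 0 0 0.02" --pt "-56 -69 5 0 0 0.037" --pt "-84 -103 10 0 0 0.037" --pt "-104 -128 20 0 0 0.037" --pt "-112 -138 30 0 0 0.037" --pt "-112 -138 40 0 0 0.037" --pt "-112 -138 45 0 0 0.037" --pt "-112 -138 45 0 0 0.037"

```text
time: 19.4
ee_pos: [0.5471, -0.2785, 0.0824]
eef_rot: [3.138, -0.006, 3.079]
wrist_force: [-0.5, 0.1, -1.1]
grip_width: 0.0306
```

Emit:
move_arm --pt "0 0 35 0 0 0" --pt "0 0 58 0 0 0" --pt "0 0 70 0 0 0" --pt "0 0 74 0 0 0" --pt "0 0 74 0 0 0"

```text
time: 19.82
ee_pos: [0.5481, -0.2782, 0.0116]
eef_rot: [3.14, -0.002, 3.08]
wrist_force: [-1.0, -0.6, -1.6]
grip_width: 0.0308
```

Emit:
move_arm --pt "0 0 0 0 0 0" --pt "0 0 0 0 0 0" --pt "0 0 0 0 0 0" --pt "0 0 0 0 0 0" --pt "0 0 0 0 0 0" --grip 0.05

```text
time: 20.23
ee_pos: [0.5494, -0.2797, 0.0112]
eef_rot: [3.14, -0.0, 3.079]
wrist_force: [0.5, 0.5, -0.3]
grip_width: 0.0449
```

Emit:
move_arm --pt "0 0 -20 0 0 0" --pt "0 0 -60 0 0 0" --pt "0 0 -100 0 0 0" --pt "0 0 -139 0 0 0" --pt "0 0 -139 0 0 0"

```text
time: 20.65
ee_pos: [0.5526, -0.2817, 0.1582]
eef_rot: [-3.138, 0.01, 3.078]
wrist_force: [1.9, -0.8, 0.2]
grip_width: 0.0448
```

Emit:
move_arm --pt "10 38 0 0 0 0.01" --pt "21 76 0 0 0 0.02" --pt "32 115 0 0 0 0.03" --pt "43 155 0 0 0 0.04" --pt "54 195 0 0 0 0.05" --pt "65 235 0 0 0 0.06" --pt "75 273 0 0 0 0.077" --pt "75 273 0 0 0 0.077" --grip 1

```text
time: 21.32
ee_pos: [0.49, 0.0025, 0.1506]
eef_rot: [3.138, -0.002, 3.005]
wrist_force: [0.5, -0.3, -1.4]
grip_width: 0.0854
```

Run:
```python
from h import *
from plan import *
c=capture("top");P=cloud(c);stones(c,P,100)
p=start();print(np.round(p,1))
p=plan(p,[('Bapp',[[444.5,144.5,80,172]]),('down',[[444.5,144.5,6,172]]),('lift',[[444.5,144.5,150,172]]),('mid',[[470,-100,150,175]]),('over',[[481.2,-334.2,150,176.4]]),('down',[[481.2,-334.2,11,176.4]]),('up',[[481.2,-334.2,150,176.4]])])
```

```text
px=[396.  85.] c=(886.1, -388.8) L=320.5 W=4.9 yaw=-89.6 zt=37.8 n=199 mean=[ 885.9 -364.6]
px=[200.  88.] c=(885.6, 154.5) L=754.5 W=6.1 yaw=-89.9 zt=38.4 n=440 mean=[885.  158.8]
px=[251. 122.] c=(786.0, 6.9) L=31.2 W=31.0 yaw=-83.1 zt=27.8 n=103 mean=[785.7   7.2]
px=[348. 143.] c=(721.7, -254.9) L=48.2 W=39.8 yaw=-8.2 zt=41.4 n=125 mean=[ 720.5 -257.1]
px=[503. 200.] c=(559.8, -668.6) L=56.0 W=17.9 yaw=14.1 zt=36.8 n=115 mean=[ 557.  -669.1]
px=[339. 216.] c=(518.1, -226.1) L=132.1 W=6.8 yaw=-3.6 zt=37.7 n=110 mean=[ 520.7 -225.9]
px=[382. 207.] c=(551.5, -342.1) L=196.4 W=98.0 yaw=45.2 zt=33.6 n=537 mean=[ 545.7 -341.2]
px=[357. 206.] c=(546.5, -276.5) L=54.4 W=31.6 yaw=-1.6 zt=31.7 n=272 mean=[ 547.4 -276.8]
px=[504. 221.] c=(502.1, -668.4) L=51.4 W=4.3 yaw=-2.1 zt=36.3 n=119 mean=[ 502.3 -668.6]
px=[201. 246.] c=(444.0, 144.8) L=52.8 W=28.8 yaw=-8.4 zt=28.8 n=220 mean=[444.  144.3]
[4.910e+02 2.000e-01 1.507e+02 1.722e+02]
Bapp [[66, 137, 71, 0, 0, np.float64(0.004)]] rows>=4.1
down [[0, 0, 74, 0, 0, np.float64(0.0)]] rows>=1.8
lift [[0, 0, -144, 0, 0, np.float64(0.0)]] rows>=3.5
mid [[-60, -239, 0, 0, 0, np.float64(-0.052)]] rows>=6.0
over [[-31, -232, 0, 0, 0, np.float64(-0.024)]] rows>=5.7
down [[0, 0, 139, 0, 0, np.float64(-0.0)]] rows>=3.4
up [[0, 0, -139, 0, 0, np.float64(-0.0)]] rows>=3.4
end [ 481.  -334.   149.7  176.4]
```

Emit:
move_arm --pt "16 34 0 0 0 0" --pt "32 68 15 0 0 0" --pt "48 100 35 0 0 0" --pt "60 125 55 0 0 0" --pt "66 137 71 0 0 0" --pt "66 137 71 0 0 0" --pt "66 137 71 0 0 0"

```text
time: 21.95
ee_pos: [0.4453, 0.1417, 0.0792]
eef_rot: [3.141, -0.002, 3.003]
wrist_force: [0.8, 0.9, -0.5]
grip_width: 0.0857
```

Emit:
move_arm --pt "0 0 35 0 0 0" --pt "0 0 58 0 0 0" --pt "0 0 71 0 0 0" --pt "0 0 74 0 0 0" --pt "0 0 74 0 0 0"

```text
time: 22.37
ee_pos: [0.4461, 0.141, 0.0058]
eef_rot: [3.141, -0.001, 3.0]
wrist_force: [-0.8, -0.4, -0.3]
grip_width: 0.0853
```

Emit:
move_arm --pt "0 0 0 0 0 0" --pt "0 0 0 0 0 0" --pt "0 0 0 0 0 0" --pt "0 0 0 0 0 0" --pt "0 0 0 0 0 0" --pt "0 0 0 0 0 0" --grip -1

```text
time: 22.87
ee_pos: [0.4461, 0.1424, 0.0066]
eef_rot: [3.14, 0.001, 3.002]
wrist_force: [-1.0, -0.8, 8.3]
grip_width: 0.0309
```

Emit:
move_arm --pt "0 0 -20 0 0 0" --pt "0 0 -50 0 0 0" --pt "0 0 -90 0 0 0" --pt "0 0 -130 0 0 0" --pt "0 0 -144 0 0 0" --pt "0 0 -144 0 0 0"

```text
time: 23.37
ee_pos: [0.4477, 0.1428, 0.1538]
eef_rot: [3.137, 0.006, 3.002]
wrist_force: [0.3, 0.5, -1.3]
grip_width: 0.0307
```

Emit:
move_arm --pt "-8 -34 0 0 0 0" --pt "-17 -68 0 0 0 -0.02" --pt "-26 -104 0 0 0 -0.03" --pt "-35 -140 0 0 0 -0.04" --pt "-44 -175 0 0 0 -0.052" --pt "-53 -210 0 0 0 -0.052" --pt "-60 -239 0 0 0 -0.052" --pt "-60 -239 0 0 0 -0.052"

```text
time: 24.03
ee_pos: [0.4716, -0.1073, 0.1482]
eef_rot: [-3.141, -0.001, 3.05]
wrist_force: [0.0, 0.6, -1.0]
grip_width: 0.0306
```

Emit:
move_arm --pt "-5 -34 0 0 0 0" --pt "-10 -70 0 0 0 0" --pt "-15 -108 0 0 0 -0.01" --pt "-20 -146 0 0 0 -0.02" --pt "-25 -184 0 0 0 -0.024" --pt "-29 -215 0 0 0 -0.024" --pt "-31 -232 0 0 0 -0.024" --pt "-31 -232 0 0 0 -0.024"

```text
time: 24.7
ee_pos: [0.4817, -0.3397, 0.1473]
eef_rot: [3.14, -0.002, 3.075]
wrist_force: [-1.2, -0.1, -2.6]
grip_width: 0.0306
```

Run:
```python
from plan import *
p=start();print(np.round(p,1))
p=plan(p,[('down',[[481.2,-334.2,11,176.4]]),('up',[[481.2,-334.2,150,176.4]]),('toC',[[450,-100,150,195]]),('Capp',[[440.5,46,80,215.5]]),('down',[[440.5,46,6,215.5]]),('lift',[[440.5,46,150,215.5]])])
```

```text
[ 481.7 -339.7  147.3  176.2]
down [[1, 5, 136, 0, 0, np.float64(-0.004)]] rows>=3.3
up [[0, 0, -139, 0, 0, np.float64(-0.0)]] rows>=3.4
toC [[46, 232, 0, 0, 0, np.float64(-0.325)]] rows>=5.8
Capp [[-29, 144, 70, 0, 0, np.float64(-0.358)]] rows>=4.0
down [[0, 0, 74, 0, 0, np.float64(0.0)]] rows>=1.8
lift [[0, 0, -144, 0, 0, np.float64(0.0)]] rows>=3.5
end [440.4  46.4 150.3 215.5]
```

Emit:
move_arm --pt "1 5 20 0 0 -0.004" --pt "1 5 55 0 0 -0.004" --pt "1 5 90 0 0 -0.004" --pt "1 5 116 0 0 -0.004" --pt "1 5 130 0 0 -0.004" --pt "1 5 135 0 0 -0.004" --pt "1 5 136 0 0 -0.004" --pt "1 5 136 0 0 -0.004"

```text
time: 25.37
ee_pos: [0.4813, -0.3307, 0.0128]
eef_rot: [3.14, -0.001, 3.082]
wrist_force: [-0.6, 0.4, -1.2]
grip_width: 0.031
```

Emit:
move_arm --pt "0 0 0 0 0 0" --pt "0 0 0 0 0 0" --pt "0 0 0 0 0 0" --pt "0 0 0 0 0 0" --pt "0 0 0 0 0 0" --grip 0.05

```text
time: 25.78
ee_pos: [0.4815, -0.3317, 0.0134]
eef_rot: [3.141, -0.0, 3.081]
wrist_force: [0.2, -0.1, 0.0]
grip_width: 0.0451
```

Emit:
move_arm --pt "0 0 -20 0 0 0" --pt "0 0 -60 0 0 0" --pt "0 0 -100 0 0 0" --pt "0 0 -139 0 0 0" --pt "0 0 -139 0 0 0"

```text
time: 26.2
ee_pos: [0.4843, -0.3339, 0.16]
eef_rot: [-3.137, 0.009, 3.081]
wrist_force: [0.9, -0.8, -0.5]
grip_width: 0.0447
```

Emit:
move_arm --pt "6 34 0 0 0 -0.04" --pt "14 72 0 0 0 -0.1" --pt "22 110 0 0 0 -0.16" --pt "30 148 0 0 0 -0.22" --pt "37 186 0 0 0 -0.28" --pt "43 217 0 0 0 -0.325" --pt "46 232 0 0 0 -0.325" --pt "46 232 0 0 0 -0.325" --grip 1

```text
time: 26.87
ee_pos: [0.4487, -0.0948, 0.1526]
eef_rot: [3.14, 0.0, -2.873]
wrist_force: [0.3, -0.0, 0.2]
grip_width: 0.0856
```

Run:
```python
from h import *
from plan import *
c=capture("top");P=cloud(c);stones(c,P,100)
p=start();print(np.round(p,1))
p=plan(p,[('Capp',[[440.5,46,80,215.5]]),('down',[[440.5,46,6,215.5]]),('lift',[[440.5,46,150,215.5]]),('mid',[[470,-130,150,195]]),('over',[[484.9,-276.3,150,176.4]]),('down',[[484.9,-276.3,11,176.4]])])
```

```text
px=[251. 122.] c=(785.5, 7.6) L=30.7 W=29.0 yaw=41.8 zt=28.5 n=101 mean=[785.1   7.5]
px=[267. 168.] c=(658.2, -33.1) L=46.5 W=27.2 yaw=2.7 zt=32.4 n=154 mean=[655.1 -34.4]
px=[232. 166.] c=(659.9, 61.9) L=30.9 W=26.5 yaw=8.9 zt=32.8 n=112 mean=[659.6  61.8]
px=[503. 200.] c=(560.7, -669.5) L=54.8 W=14.1 yaw=8.6 zt=36.8 n=127 mean=[ 559.5 -669.3]
px=[384. 208.] c=(516.5, -330.5) L=129.8 W=106.7 yaw=-4.3 zt=33.2 n=499 mean=[ 544.7 -344.7]
px=[361. 206.] c=(547.0, -285.6) L=52.3 W=12.0 yaw=-2.7 zt=32.9 n=101 mean=[ 546.7 -285.9]
px=[504. 222.] c=(502.2, -668.2) L=52.0 W=6.8 yaw=0.5 zt=35.4 n=121 mean=[ 500.8 -668.7]
px=[378. 231.] c=(478.5, -328.7) L=53.3 W=32.8 yaw=-3.0 zt=31.9 n=279 mean=[ 478.8 -329.2]
px=[238. 247.] c=(439.7, 46.3) L=54.3 W=30.1 yaw=33.8 zt=29.1 n=227 mean=[439.7  46.2]
[ 449.3  -96.3  152.7 -164.7]
Capp [[-29, 140, 73, 0, 0, np.float64(-6.635)]] rows>=53.1
down [[0, 0, 74, 0, 0, np.float64(-0.0)]] rows>=1.8
lift [[0, 0, -144, 0, 0, np.float64(-0.0)]] rows>=3.5
mid [[78, -161, 0, 0, 0, np.float64(0.357)]] rows>=4.4
over [[24, -145, 0, 0, 0, np.float64(0.325)]] rows>=3.6
down [[0, 0, 139, 0, 0, np.float64(0.0)]] rows>=3.4
end [ 484.6 -276.2   10.7  176.4]
```

Emit:
move_arm --pt "-7 35 5 0 0 -0.07" --pt "-14 70 20 0 0 -0.15" --pt "-21 104 40 0 0 -0.23" --pt "-26 128 60 0 0 -0.3" --pt "-29 140 73 0 0 -0.352" --pt "-29 140 73 0 0 -0.352" --pt "-29 140 73 0 0 -0.352"

```text
time: 27.5
ee_pos: [0.4407, 0.0449, 0.0792]
eef_rot: [3.14, -0.001, -2.525]
wrist_force: [0.2, -0.6, 0.2]
grip_width: 0.0852
```

Emit:
move_arm --pt "0 0 35 0 0 0" --pt "0 0 58 0 0 0" --pt "0 0 71 0 0 0" --pt "0 0 74 0 0 0" --pt "0 0 74 0 0 0"

```text
time: 27.92
ee_pos: [0.441, 0.0442, 0.0056]
eef_rot: [3.14, -0.0, -2.528]
wrist_force: [-0.3, -0.6, 0.6]
grip_width: 0.0854
```

Emit:
move_arm --pt "0 0 0 0 0 0" --pt "0 0 0 0 0 0" --pt "0 0 0 0 0 0" --pt "0 0 0 0 0 0" --pt "0 0 0 0 0 0" --pt "0 0 0 0 0 0" --grip -1

```text
time: 28.42
ee_pos: [0.4412, 0.0455, 0.0064]
eef_rot: [3.141, 0.001, -2.525]
wrist_force: [-1.9, -0.9, 8.7]
grip_width: 0.0307
```

Emit:
move_arm --pt "0 0 -20 0 0 0" --pt "0 0 -50 0 0 0" --pt "0 0 -90 0 0 0" --pt "0 0 -130 0 0 0" --pt "0 0 -144 0 0 0" --pt "0 0 -144 0 0 0"

```text
time: 28.92
ee_pos: [0.4429, 0.0456, 0.1534]
eef_rot: [-3.14, 0.006, -2.524]
wrist_force: [-0.3, -0.4, -0.7]
grip_width: 0.0308
```

Emit:
move_arm --pt "15 -30 0 0 0 0.07" --pt "30 -62 0 0 0 0.14" --pt "45 -94 0 0 0 0.21" --pt "60 -126 0 0 0 0.28" --pt "72 -150 0 0 0 0.357" --pt "78 -161 0 0 0 0.357" --pt "78 -161 0 0 0 0.357"

```text
time: 29.5
ee_pos: [0.4699, -0.1332, 0.148]
eef_rot: [3.14, -0.002, -2.883]
wrist_force: [-0.1, 1.0, -2.2]
grip_width: 0.031
```

Emit:
move_arm --pt "6 -34 0 0 0 0.08" --pt "12 -70 0 0 0 0.16" --pt "18 -105 0 0 0 0.24" --pt "22 -132 0 0 0 0.3" --pt "24 -145 0 0 0 0.325" --pt "24 -145 0 0 0 0.325" --pt "24 -145 0 0 0 0.325"

```text
time: 30.08
ee_pos: [0.4839, -0.2763, 0.1482]
eef_rot: [3.139, -0.002, 3.078]
wrist_force: [-0.2, 0.5, -1.3]
grip_width: 0.0306
```

Run:
```python
from plan import *
p=start();print(np.round(p,1))
p=plan(p,[('down',[[484.9,-276.3,11,176.4]]),('up',[[484.9,-276.3,160,176.4]])])
```

```text
[ 483.9 -276.3  148.2  176.4]
down [[-1, 0, 137, 0, 0, np.float64(-0.001)]] rows>=3.3
up [[0, 0, -149, 0, 0, np.float64(0.0)]] rows>=3.6
end [ 484.9 -276.4  160.2  176.4]
```

Emit:
move_arm --pt "-1 0 20 0 0 0" --pt "-1 0 55 0 0 0" --pt "-1 0 90 0 0 0" --pt "-1 0 116 0 0 0" --pt "-1 0 130 0 0 0" --pt "-1 0 136 0 0 0" --pt "-1 0 137 0 0 0" --pt "-1 0 137 0 0 0"

```text
time: 30.75
ee_pos: [0.4854, -0.2761, 0.0124]
eef_rot: [3.14, -0.001, 3.079]
wrist_force: [-0.2, 0.5, -1.3]
grip_width: 0.0307
```

Emit:
move_arm --pt "0 0 0 0 0 0" --pt "0 0 0 0 0 0" --pt "0 0 0 0 0 0" --pt "0 0 0 0 0 0" --pt "0 0 0 0 0 0" --grip 0.05

```text
time: 31.17
ee_pos: [0.4854, -0.2775, 0.0125]
eef_rot: [3.141, -0.0, 3.076]
wrist_force: [0.5, 0.5, 0.4]
grip_width: 0.0451
```

Emit:
move_arm --pt "0 0 -20 0 0 0" --pt "0 0 -60 0 0 0" --pt "0 0 -100 0 0 0" --pt "0 0 -140 0 0 0" --pt "0 0 -149 0 0 0" --pt "0 0 -149 0 0 0"

```text
time: 31.67
ee_pos: [0.4871, -0.2787, 0.1648]
eef_rot: [-3.14, 0.005, 3.076]
wrist_force: [-0.1, -0.3, 0.2]
grip_width: 0.0448
```

Run:
```python
from h import *
from plan import *
s,c,P=wrist(); cv2.imwrite("pics/w4.png",cv2.resize(c["pixels"],(800,600),interpolation=cv2.INTER_CUBIC))
p=start();print(np.round(p,1))
p=plan(p,[('b',[[500,-40,165,173]]),('c',[[522,200,165,170]]),('d',[[522,309,130,169.5]])])
```

```text
[ 486.1 -278.1  162.4  176.3]
b [[2, 239, -3, 0, 0, np.float64(0.057)]] rows>=5.8
c [[7, 240, 0, 0, 0, np.float64(0.052)]] rows>=5.9
d [[19, 108, 35, 0, 0, np.float64(0.009)]] rows>=2.8
end [522.  309.2 130.4 169.5]
```

View pics/w4.png

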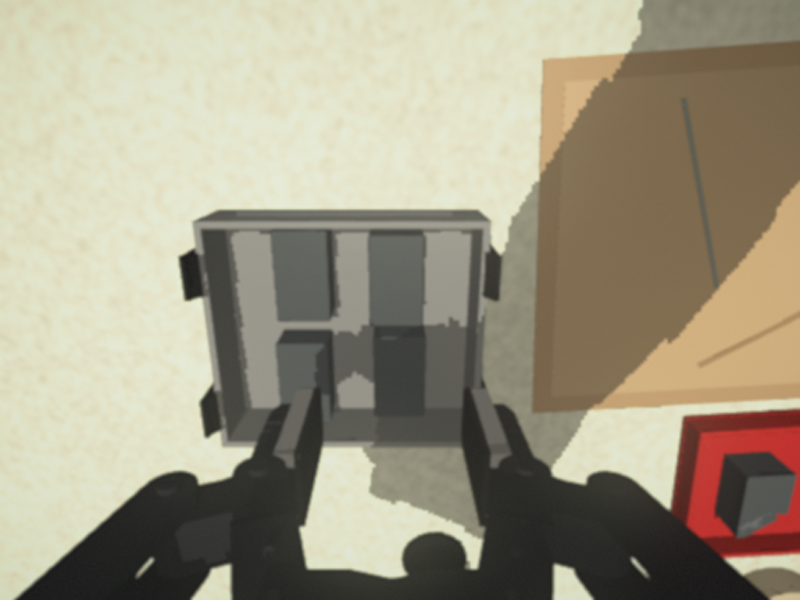

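All four whole stones lie flat, two by two, in the case at (200..490,215..445). Next is the cover.

Emit:
move_arm --pt "0 36 -1 0 0 0.01" --pt "1 76 -2 0 0 0.02" --pt "1 116 -3 0 0 0.03" --pt "2 156 -3 0 0 0.04" --pt "2 196 -3 0 0 0.057" --pt "2 226 -3 0 0 0.057" --pt "2 239 -3 0 0 0.057" --pt "2 239 -3 0 0 0.057" --grip 1

```text
time: 32.38
ee_pos: [0.4979, -0.0362, 0.1626]
eef_rot: [3.14, -0.004, 3.023]
wrist_force: [-0.1, -0.4, -0.1]
grip_width: 0.0856
```

Emit:
move_arm --pt "1 36 0 0 0 0.01" --pt "2 76 0 0 0 0.02" --pt "3 116 0 0 0 0.03" --pt "4 156 0 0 0 0.04" --pt "6 196 0 0 0 0.052" --pt "7 228 0 0 0 0.052" --pt "7 240 0 0 0 0.052" --pt "7 240 0 0 0 0.052"

```text
time: 33.05
ee_pos: [0.5211, 0.2017, 0.163]
eef_rot: [3.141, -0.003, 2.97]
wrist_force: [-0.7, -0.7, -0.4]
grip_width: 0.0856
```

Emit:
move_arm --pt "8 36 0 0 0 0" --pt "13 70 0 0 0 0" --pt "17 96 0 0 0 0.009" --pt "19 108 0 0 0 0.009" --pt "19 108 0 0 0 0.009" --pt "19 108 0 0 0 0.009"

```text
time: 33.55
ee_pos: [0.5211, 0.3083, 0.1639]
eef_rot: [-3.141, -0.002, 2.959]
wrist_force: [-0.6, 0.3, -0.8]
grip_width: 0.0852
```

Run:
```python
from h import *
from plan import *
s,c,P=wrist(); p=start();print(np.round(p,1))
g=c["pixels"].astype(int);z=P[...,2];b,r=g[...,0],g[...,2]
d=np.hypot(P[...,0]-.523,P[...,1]-.308)
print("plate");blobs((b>r+35)&(d<.12)&(abs(z-.016)<.006),P,2000)
print("handle");o=blobs((d<.06)&(z>.04)&(z<.056)&(g.max(-1)<90),P,300)
cv2.imwrite("pics/w5.png",cv2.resize(c["pixels"],(800,600)))
```

```text
[521.1 307.9 164.2 169.5]
plate
px=[251. 173.] c=(524.5, 308.1) L=157.4 W=138.6 yaw=79.5 zt=16.9 n=21463 mean=[517.2 309.7]
handle
px=[251. 189.] c=(524.0, 307.9) L=81.8 W=11.7 yaw=-10.8 zt=50.3 n=1322 mean=[521.5 308.2]
```

Emit:
move_arm --pt "-3 0 30 0 0 0" --pt "-3 0 65 0 0 0" --pt "-3 0 95 0 0 0" --pt "-3 0 118 0 0 0" --pt "-3 0 130 0 0 0" --pt "-3 0 136 0 0 0" --pt "-3 0 137 0 0 0" --pt "-3 0 137 0 0 0"

```text
time: 34.27
ee_pos: [0.5244, 0.3085, 0.0283]
eef_rot: [3.14, -0.001, 2.957]
wrist_force: [0.9, 0.1, 0.9]
grip_width: 0.0852
```

Emit:
move_arm --pt "0 0 0 0 0 0" --pt "0 0 0 0 0 0" --pt "0 0 0 0 0 0" --pt "0 0 0 0 0 0" --pt "0 0 0 0 0 0" --pt "0 0 0 0 0 0" --pt "0 0 0 0 0 0" --pt "0 0 0 0 0 0" --grip -1 --force 80

```text
time: 34.93
ee_pos: [0.5241, 0.3098, 0.0282]
eef_rot: [3.14, -0.001, 2.959]
wrist_force: [-1.3, 1.4, 3.8]
grip_width: 0.0107
```

Emit:
move_arm --pt "0 0 -10 0 0 0" --pt "0 0 -35 0 0 0" --pt "0 0 -65 0 0 0" --pt "0 0 -95 0 0 0" --pt "0 0 -115 0 0 0" --pt "0 0 -120 0 0 0" --pt "0 0 -120 0 0 0" --pt "0 0 -120 0 0 0"

```text
time: 35.6
ee_pos: [0.5236, 0.3089, 0.1468]
eef_rot: [3.141, -0.002, 2.958]
wrist_force: [-0.2, -0.6, -3.1]
grip_width: 0.0103
```

```bash
cat > cov.py <<'E'
from h import *
s,c,P=wrist(); print(s["time"],np.round(s["ee_pos"],4),np.round(s["eef_rot"],3),"grip",s["grip_width"],"F",np.round(s["wrist_force"],1))
T=np.diag([1,1,1,1.]); Q=cloud(c,c["tool_from_camera"])*1000
g=c["pixels"].astype(int);b,r=g[...,0],g[...,2]
m=(b>r+35)&(Q[...,2]>-15)&(Q[...,2]<50)
l=cv2.connectedComponentsWithStats(m.astype(np.uint8)); i=1+np.argmax(l[2][1:,4]); q=Q[l[1]==i]
A=np.c_[q[:,:2],np.ones(len(q))]; k=np.linalg.lstsq(A,q[:,2],rcond=None)[0]; print("plane",np.round(k,4))
(cx,cy),(w,h),a=cv2.minAreaRect(q[:,:2].astype(np.float32)); print("rect",cx,cy,w,h,a)
print("x range",np.percentile(q[:,0],[.2,99.8]),"y edges by x band:")
for x0 in(-40,0,40,60):
    t=q[abs(q[:,0]-x0)<6]
    if len(t): print(x0,np.percentile(t[:,1],[.5,99.5]).round(1))
E
python3 - <<'E'
exec(open('cov.py').read())
cv2.imwrite("pics/w6.png",cv2.resize(c["pixels"],(800,600)))
E
```

```text
35.6 [0.5236 0.3089 0.1468] [ 3.141e+00 -2.000e-03  2.958e+00] grip 0.010329755160806703 F [-0.2 -0.6 -3.1]
plane [4.10000e-03 1.20000e-03 1.19575e+01]
rect 10.227622985839844 0.2115936279296875 118.88101959228516 158.48597717285156 0.051565106958150864
x range [-43.24749847  69.4965435 ] y edges by x band:
-40 [-77.9  78.8]
0 [-77.4  78.2]
40 [-77.9  78. ]
60 [-77.7  78. ]
```

View pics/w6.png

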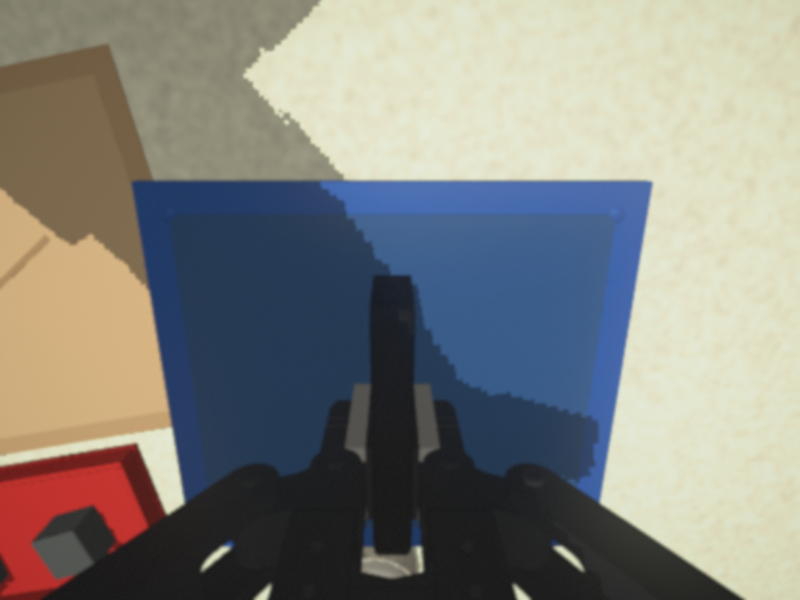

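The cover is held level and centred in the grip, with its far edge at row 182. I'll check the case fit once more from the saved view.

Run:
```python
import numpy as np
from plan import *
d=np.load("w3.npz");P=d["P"]*1000;g=d["pixels"].astype(int);v,u=np.indices(P.shape[:2])
th=-.0625;c,s=np.cos(th),np.sin(th)
a=(P[...,:2]-[516,-307.3])@np.array([[c,-s],[s,c]]); z=P[...,2]
rim=(abs(z-44)<2.5)&(d["range_z"]>0)&(g.max(-1)>75)
for n,m,k in(("+y",(a[...,1]>60)&(abs(a[...,0])<25),1),("-y",(a[...,1]<-60)&(abs(a[...,0])<25),1),("-x",(a[...,0]<-50)&(abs(a[...,0])<80)&(abs(a[...,1])<60),0),("+x",(a[...,0]>50)&(abs(a[...,0])<80)&(abs(a[...,1])<70),0)):
    t=a[m&rim][:,k]
    if len(t)<20: print(n,len(t)); continue
    q=a[m&rim]; f=np.polyfit(q[:,1-k],q[:,k],1)
    print(n,len(t),np.percentile(t,[3,50,97]).round(1),"slope",f.round(4))
p=start();print(np.round(p,1))
p=plan(p,[('1',[[522,100,165,170]]),('2',[[516,-120,165,175]]),('3',[[516,-307.3,165,176.4]])])
```

```text
+y 304 [74.4 76.3 78.4] slope [-1.90000e-03  7.63146e+01]
-y 315 [-79.3 -77.  -75.2] slope [-1.90000e-03 -7.70733e+01]
-x 786 [-69.6 -68.  -66.3] slope [ 8.00000e-04 -6.79785e+01]
+x 162 [65.4 67.  69.8] slope [-1.20000e-03  6.73528e+01]
[523.3 308.7 146.2 169.5]
1 [[-37, -205, -19, 0, 0, np.float64(-0.009)]] rows>=5.1
2 [[-32, -218, 0, 0, 0, np.float64(-0.087)]] rows>=5.4
3 [[-16, -187, 0, 0, 0, np.float64(-0.024)]] rows>=4.6
end [ 515.8 -307.5  165.2  176.4]
```

Emit:
move_arm --pt "-7 -32 -5 0 0 0" --pt "-14 -70 -10 0 0 0" --pt "-21 -110 -19 0 0 0" --pt "-28 -150 -19 0 0 -0.009" --pt "-34 -185 -19 0 0 -0.009" --pt "-37 -205 -19 0 0 -0.009" --pt "-37 -205 -19 0 0 -0.009" --pt "-37 -205 -19 0 0 -0.009"

```text
time: 36.32
ee_pos: [0.5223, 0.0996, 0.1651]
eef_rot: [3.141, -0.003, 2.965]
wrist_force: [0.2, 0.4, -2.7]
grip_width: 0.0104
```

Emit:
move_arm --pt "-5 -34 0 0 0 -0.01" --pt "-10 -72 0 0 0 -0.03" --pt "-16 -112 0 0 0 -0.05" --pt "-22 -152 0 0 0 -0.07" --pt "-28 -192 0 0 0 -0.087" --pt "-32 -218 0 0 0 -0.087" --pt "-32 -218 0 0 0 -0.087" --pt "-32 -218 0 0 0 -0.087"

```text
time: 36.98
ee_pos: [0.5168, -0.1196, 0.1651]
eef_rot: [3.14, -0.002, 3.053]
wrist_force: [-0.5, 0.2, -2.6]
grip_width: 0.0104
```

Emit:
move_arm --pt "-3 -32 0 0 0 -0.01" --pt "-6 -70 0 0 0 -0.024" --pt "-9 -110 0 0 0 -0.024" --pt "-12 -145 0 0 0 -0.024" --pt "-15 -175 0 0 0 -0.024" --pt "-16 -187 0 0 0 -0.024" --pt "-16 -187 0 0 0 -0.024" --pt "-16 -187 0 0 0 -0.024"

```text
time: 37.65
ee_pos: [0.5169, -0.3056, 0.1651]
eef_rot: [3.139, -0.002, 3.079]
wrist_force: [-0.6, -0.5, -2.4]
grip_width: 0.0102
```

Emit:
move_arm --pt "0 0 30 0 0 0" --pt "0 0 55 0 0 0" --pt "0 0 65 0 0 0" --pt "0 0 65 0 0 0" --pt "0 0 65 0 0 0" --pt "0 0 65 0 0 0"

```text
time: 38.15
ee_pos: [0.5175, -0.3065, 0.1024]
eef_rot: [3.141, 0.001, 3.08]
wrist_force: [0.6, -0.8, -1.4]
grip_width: 0.01
```

Run:
```python
exec(open('cov.py').read())
from plan import *
p=start();print(np.round(p,2))
for t in ([515.7,-307.7,100,176.35],):
    c_,s_=np.cos(np.radians(p[3])),np.sin(np.radians(p[3]));d=np.array(t)-p;print("tool d",c_*d[0]+s_*d[1],s_*d[0]-c_*d[1],-d[2],-np.radians(d[3]))
```

```text
38.15 [ 0.5175 -0.3065  0.1024] [3.141e+00 1.000e-03 3.080e+00] grip 0.010018274459297543 F [ 0.6 -0.8 -1.4]
plane [4.10000e-03 8.00000e-04 1.19515e+01]
rect 10.873970031738281 -0.17090606689453125 117.66303253173828 158.53610229492188 0.03471670299768448
x range [-43.16930409  69.50177791] y edges by x band:
-40 [-78.7  78. ]
0 [-78.1  77.7]
40 [-78.1  77.7]
60 [-78.   77.6]
[ 517.61 -306.86  102.6   176.43]
tool d 1.8589042559912416 -0.9561972545639018 2.5956986419860044 0.001314471911902825
```

Emit:
move_arm --pt "2 -1 15 0 0 0" --pt "2 -1 25 0 0 0" --pt "2 -1 28 0 0 0" --pt "2 -1 28 0 0 0" --pt "2 -1 28 0 0 0" --pt "2 -1 28 0 0 0"

```text
time: 38.7
ee_pos: [0.5148, -0.308, 0.0735]
eef_rot: [3.141, 0.0, 3.078]
wrist_force: [-0.2, -0.4, -2.0]
grip_width: 0.0104
```

Emit:
move_arm --pt "0 0 1 0 0 0" --pt "0 0 2 0 0 0" --pt "0 0 3 0 0 0" --pt "0 0 4 0 0 0" --pt "0 0 5 0 0 0" --pt "0 0 5 0 0 0" --pt "0 0 5 0 0 0"

```text
time: 39.28
ee_pos: [0.515, -0.308, 0.0687]
eef_rot: [3.141, 0.001, 3.079]
wrist_force: [-0.3, 0.5, 5.4]
grip_width: 0.01
```

```bash
python3 cov.py
```

```text
39.2833 [ 0.515  -0.308   0.0687] [3.141e+00 1.000e-03 3.079e+00] grip 0.009979663678356648 F [-0.3  0.5  5.4]
plane [3.90000e-03 7.60000e-03 1.19242e+01]
rect 9.617088317871094 -1.4867401123046875 162.9324951171875 120.3691635131836 89.97502899169922
x range [-43.71740321  69.65809235] y edges by x band:
-40 [-80.8  78.6]
0 [-78.4  77.4]
40 [-79.1  77.9]
60 [-78.2  77.6]
```

Emit:
move_arm --pt "0 0 0 0 0 0" --pt "0 0 0 0 0 0" --pt "0 0 0 0 0 0" --pt "0 0 0 0 0 0" --pt "0 0 0 0 0 0" --pt "0 0 0 0 0 0" --grip -0.2

```text
time: 39.83
ee_pos: [0.5144, -0.3077, 0.0678]
eef_rot: [3.14, -0.001, 3.078]
wrist_force: [0.1, -0.2, 0.4]
grip_width: 0.034
```

Emit:
move_arm --pt "0 0 -10 0 0 0" --pt "0 0 -30 0 0 0" --pt "0 0 -60 0 0 0" --pt "0 0 -90 0 0 0" --pt "0 0 -90 0 0 0" --pt "0 0 -90 0 0 0"

```text
time: 40.33
ee_pos: [0.5156, -0.3085, 0.1606]
eef_rot: [-3.141, 0.003, 3.079]
wrist_force: [0.6, 0.0, -0.2]
grip_width: 0.0342
```

```bash
cat > chk.py <<'E'
from h import *
def chk(name,q=(515.7,-307.7,-.0637)):
    s,c,P=wrist(); P=P*1000; th=q[2]; co,si=np.cos(th),np.sin(th); g=c["pixels"].astype(int)
    a=(P[...,:2]-[q[0],q[1]])@np.array([[co,-si],[si,co]]); z=P[...,2]
    m=(g[...,0]>g[...,2]+30)&(abs(a[...,0])<74)&(abs(a[...,1])<83)&(z>40)&(z<70)
    X=np.c_[a[m],np.ones(m.sum())]; k=np.linalg.lstsq(X,z[m],rcond=None)[0]
    r=abs(z[m]-X@k)<2; k=np.linalg.lstsq(X[r],z[m][r],rcond=None)[0]
    print("t",s["time"],"corner z (c++ , -+, --, +-):",[round(float(k@[x,y,1]),1) for x,y in((70,79),(-70,79),(-70,-79),(70,-79))],"F",np.round(s["wrist_force"],1))
    t=a[m][r]; print("x",np.percentile(t[:,0],[.3,99.7]).round(1),"y",np.percentile(t[:,1],[.3,99.7]).round(1))
    cv2.imwrite(f"pics/{name}.png",cv2.resize(c["pixels"],(800,600),interpolation=cv2.INTER_CUBIC))
E
python3 - <<'E'
from chk import *; chk("w7")
from plan import *
th=-.0637; C=lambda x,y:[515.7+np.cos(th)*x-np.sin(th)*y,-307.7+np.sin(th)*x+np.cos(th)*y]
p=start();print(np.round(p,1)); yw=176.4
seq=[]
for x,y in((47,57),(-47,-57),(-47,57),(47,-57)):
    seq+=[(f'over{x},{y}',[[*C(x,y),115,yw]])]
plan(p,seq)
E
```

```text
t 40.3333 corner z (c++ , -+, --, +-): [56.7, 56.5, 57.3, 57.6] F [ 0.6  0.  -0.2]
x [-70.   68.2] y [-78.7  77.9]
[ 514.8 -308.   159.   176.4]
over47,57 [[-48, 57, 44, 0, 0, np.float64(-0.0)]] rows>=2.1
over-47,-57 [[94, -114, 0, 0, 0, np.float64(-0.0)]] rows>=3.6
over-47,57 [[0, 114, 0, 0, 0, np.float64(-0.0)]] rows>=2.8
over47,-57 [[-94, -114, 0, 0, 0, np.float64(-0.0)]] rows>=3.6
end [ 559.1 -368.   115.   176.4]
```

View pics/w7.png

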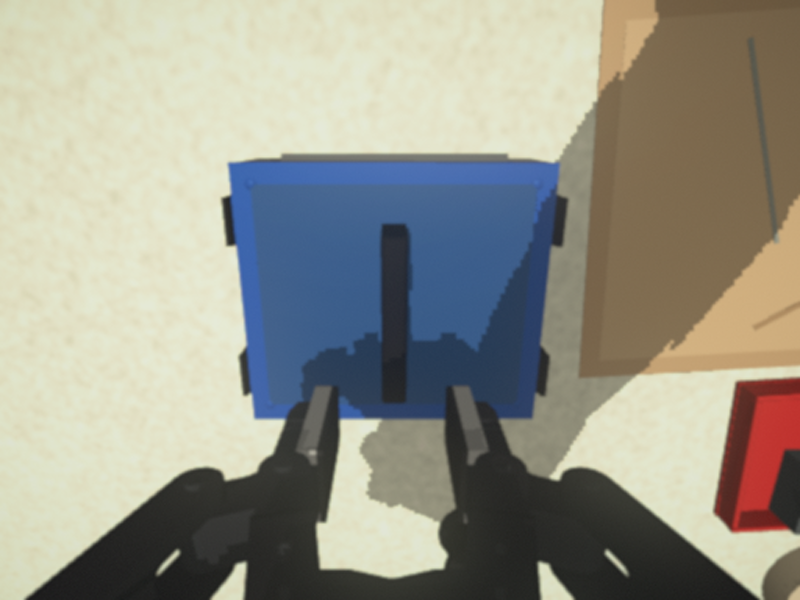

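The cover lies level on the clips, all four corners at about 57 mm. Now I'll press with the fingers shut.

Emit:
move_arm --pt "-24 28 20 0 0 0" --pt "-48 57 44 0 0 0" --pt "-48 57 44 0 0 0" --pt "-48 57 44 0 0 0" --pt "-48 57 70 0 0 0" --pt "-48 57 90 0 0 0" --pt "-48 57 97 0 0 0" --pt "-48 57 97 0 0 0" --grip -1

```text
time: 41.05
ee_pos: [0.5641, -0.2539, 0.0593]
eef_rot: [3.139, -0.004, 3.078]
wrist_force: [-1.2, -0.2, -0.5]
grip_width: -0.0
```

Emit:
move_arm --pt "0 0 2 0 0 0" --pt "0 0 4 0 0 0" --pt "0 0 6 0 0 0" --pt "0 0 8 0 0 0" --pt "0 0 9 0 0 0" --pt "0 0 9 0 0 0" --pt "0 0 9 0 0 0"

```text
time: 41.63
ee_pos: [0.5662, -0.254, 0.0523]
eef_rot: [3.141, -0.0, 3.079]
wrist_force: [0.3, -0.2, 1.7]
grip_width: -0.0004
```

Emit:
move_arm --pt "0 0 1 0 0 0" --pt "0 0 2 0 0 0" --pt "0 0 3 0 0 0" --pt "0 0 3 0 0 0" --pt "0 0 3 0 0 0"

```text
time: 42.05
ee_pos: [0.5662, -0.254, 0.0496]
eef_rot: [3.141, 0.0, 3.079]
wrist_force: [-0.8, -0.1, 7.9]
grip_width: 0.0001
```

Emit:
move_arm --pt "0 0 1 0 0 0" --pt "0 0 1 0 0 0" --pt "0 0 2 0 0 0" --pt "0 0 2 0 0 0" --pt "0 0 2 0 0 0"

```text
time: 42.47
ee_pos: [0.5663, -0.2541, 0.0492]
eef_rot: [3.141, 0.001, 3.078]
wrist_force: [-5.3, 1.6, 21.4]
grip_width: 0.0001
```

Emit:
move_arm --pt "0 0 -10 0 0 0" --pt "0 0 -40 0 0 0" --pt "0 0 -70 0 0 0" --pt "0 0 -70 0 0 0" --pt "47 -57 -110 0 0 0" --pt "47 -57 -110 0 0 0" --pt "47 -57 -110 0 0 0" --pt "47 -57 -110 0 0 0"

```text
time: 43.13
ee_pos: [0.5149, -0.3093, 0.1581]
eef_rot: [3.141, 0.001, 3.076]
wrist_force: [-0.4, 1.1, -0.3]
grip_width: 0.0001
```

Run:
```python
from chk import *; chk("w8")
from plan import *
p=start();print(np.round(p,1))
```

```text
t 43.1333 corner z (c++ , -+, --, +-): [48.6, 48.3, 56.4, 56.7] F [-0.4  1.1 -0.3]
x [-69.9  68.4] y [-76.9  79. ]
[ 515.3 -308.3  157.1  176.3]
```

View pics/w8.png

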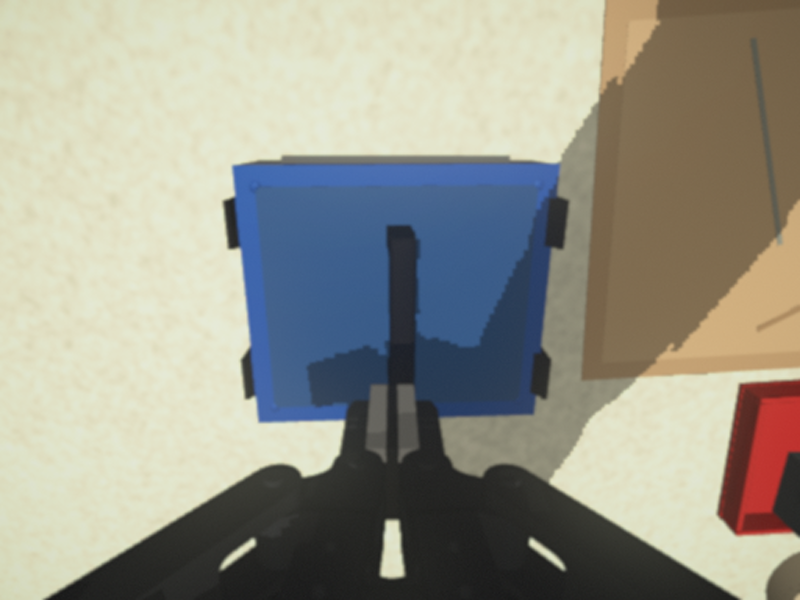

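The +y side is home, with both corners at 48.5 mm. Now the -y corners.

Emit:
move_arm --pt "24 -28 20 0 0 0" --pt "47 -56 44 0 0 0" --pt "47 -56 60 0 0 0" --pt "47 -56 80 0 0 0" --pt "47 -56 92 0 0 0" --pt "47 -56 96 0 0 0" --pt "47 -56 96 0 0 0"

```text
time: 43.77
ee_pos: [0.4647, -0.3593, 0.059]
eef_rot: [3.138, -0.003, 3.08]
wrist_force: [-0.6, 0.5, 0.4]
grip_width: -0.0002
```

Emit:
move_arm --pt "0 0 2 0 0 0" --pt "0 0 4 0 0 0" --pt "0 0 6 0 0 0" --pt "0 0 8 0 0 0" --pt "0 0 10 0 0 0" --pt "0 0 11 0 0 0" --pt "0 0 11 0 0 0" --pt "0 0 11 0 0 0"

```text
time: 44.43
ee_pos: [0.465, -0.3607, 0.05]
eef_rot: [3.14, -0.001, 3.078]
wrist_force: [0.3, 0.3, 0.2]
grip_width: -0.0001
```

Emit:
move_arm --pt "0 0 1 0 0 0" --pt "0 0 2 0 0 0" --pt "0 0 2 0 0 0" --pt "0 0 2 0 0 0"

```text
time: 44.77
ee_pos: [0.465, -0.3607, 0.0481]
eef_rot: [3.14, -0.001, 3.078]
wrist_force: [-1.2, 1.0, 3.9]
grip_width: 0.0002
```

Emit:
move_arm --pt "0 0 1 0 0 0" --pt "0 0 2 0 0 0" --pt "0 0 3 0 0 0" --pt "0 0 3 0 0 0" --pt "0 0 3 0 0 0"

```text
time: 45.18
ee_pos: [0.4651, -0.3608, 0.0479]
eef_rot: [-3.142, 0.001, 3.078]
wrist_force: [-8.5, 6.2, 32.3]
grip_width: 0.0002
```

Emit:
move_arm --pt "0 0 -10 0 0 0" --pt "0 0 -25 0 0 0" --pt "-40 0 -25 0 0 0" --pt "-80 0 -25 0 0 0" --pt "-94 0 -25 0 0 0" --pt "-94 0 -20 0 0 0" --pt "-94 0 -15 0 0 0" --pt "-94 0 -12 0 0 0"

```text
time: 45.85
ee_pos: [0.5575, -0.3661, 0.0554]
eef_rot: [3.139, -0.003, 3.079]
wrist_force: [-0.3, -0.7, 0.6]
grip_width: -0.0001
```

Emit:
move_arm --pt "0 0 2 0 0 0" --pt "0 0 4 0 0 0" --pt "0 0 6 0 0 0" --pt "0 0 8 0 0 0" --pt "0 0 9 0 0 0" --pt "0 0 10 0 0 0" --pt "0 0 10 0 0 0"

```text
time: 46.43
ee_pos: [0.5585, -0.3668, 0.0481]
eef_rot: [3.141, -0.0, 3.078]
wrist_force: [-4.1, 1.3, 9.5]
grip_width: -0.0003
```

Emit:
move_arm --pt "0 0 1 0 0 0" --pt "0 0 1 0 0 0" --pt "0 0 1 0 0 0" --pt "0 0 -20 0 0 0" --pt "0 0 -60 0 0 0" --pt "0 0 -65 0 0 0" --pt "0 0 -65 0 0 0" --pt "0 0 -65 0 0 0"

```text
time: 47.1
ee_pos: [0.559, -0.3669, 0.1122]
eef_rot: [3.141, 0.0, 3.078]
wrist_force: [-0.2, -0.4, -0.8]
grip_width: -0.0
```

Run:
```python
from plan import *
p=start();print(np.round(p,1))
th=-.0637; C=lambda x,y:[515.7+np.cos(th)*x-np.sin(th)*y,-307.7+np.sin(th)*x+np.cos(th)*y]
plan(p,[('over',[[*C(-47,57),113,176.4]]),('dn',[[*C(-47,57),56,176.4]]),('press',[[*C(-47,57),46,176.4]]),('up',[[*C(-47,57),160,176.4]]),('ctr',[[515,-308,160,176.4]])])
```

```text
[ 559.  -366.9  112.2  176.4]
over [[94, 113, -1, 0, 0, np.float64(-0.0)]] rows>=3.6
dn [[0, 0, 57, 0, 0, np.float64(-0.0)]] rows>=1.4
press [[0, 0, 10, 0, 0, np.float64(-0.0)]] rows>=0.2
up [[0, 0, -114, 0, 0, np.float64(-0.0)]] rows>=2.8
ctr [[-46, -57, 0, 0, 0, np.float64(-0.0)]] rows>=1.8
end [ 514.7 -308.   160.2  176.4]
```

Emit:
move_arm --pt "30 36 0 0 0 0" --pt "60 72 0 0 0 0" --pt "85 103 0 0 0 0" --pt "94 113 0 0 0 0" --pt "94 113 25 0 0 0" --pt "94 113 45 0 0 0" --pt "94 113 54 0 0 0" --pt "94 113 54 0 0 0"

```text
time: 47.77
ee_pos: [0.4702, -0.2469, 0.0553]
eef_rot: [3.138, -0.006, 3.079]
wrist_force: [0.1, -0.6, -0.6]
grip_width: -0.0
```

Emit:
move_arm --pt "0 0 2 0 0 0" --pt "0 0 4 0 0 0" --pt "0 0 6 0 0 0" --pt "0 0 8 0 0 0" --pt "0 0 10 0 0 0" --pt "0 0 11 0 0 0" --pt "0 0 11 0 0 0"

```text
time: 48.35
ee_pos: [0.4725, -0.2482, 0.0481]
eef_rot: [3.141, 0.0, 3.078]
wrist_force: [-2.7, 1.4, 9.6]
grip_width: -0.0004
```

Emit:
move_arm --pt "0 0 -10 0 0 0" --pt "0 0 -40 0 0 0" --pt "0 0 -80 0 0 0" --pt "0 0 -114 0 0 0" --pt "0 0 -114 0 0 0"

```text
time: 48.77
ee_pos: [0.475, -0.2496, 0.1682]
eef_rot: [-3.139, 0.008, 3.078]
wrist_force: [0.8, -1.1, -0.3]
grip_width: 0.0
```

Emit:
move_arm --pt "-23 -28 0 0 0 0" --pt "-46 -57 0 0 0 0" --pt "-46 -57 0 0 0 0" --pt "-46 -57 0 0 0 0"

```text
time: 49.1
ee_pos: [0.5151, -0.3091, 0.1607]
eef_rot: [3.14, -0.001, 3.077]
wrist_force: [-0.0, 0.8, -0.4]
grip_width: 0.0002
```

Run:
```python
from chk import *; chk("w9")
```

```text
t 49.1 corner z (c++ , -+, --, +-): [48.5, 48.3, 48.3, 48.6] F [-0.   0.8 -0.4]
x [-69.6  68.7] y [-77.   78.7]
```

View pics/w9.png

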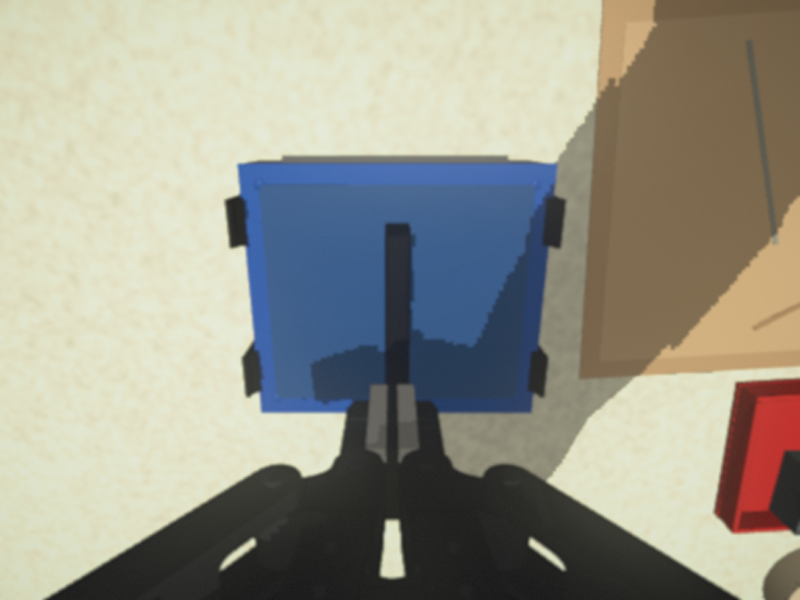

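All four corners read 48.3–48.6 mm and each clip overlaps the cover edge. One last overview, then I'll hand in.

Emit:
move_arm --pt "30 20 -40 0 0 0" --pt "60 30 -80 0 0 0" --pt "90 40 -80 0 0 0" --pt "120 60 -80 0 0 0" --pt "140 90 -80 0 0 0" --pt "140 90 -80 0 0 0" --pt "140 90 -80 0 0 0" --pt "140 90 -80 0 0 0"

```text
time: 49.82
ee_pos: [0.3804, -0.2089, 0.2418]
eef_rot: [3.141, 0.001, 3.079]
wrist_force: [1.3, 0.3, 0.7]
grip_width: 0.0001
```

Run:
```python
from h import *
c=capture("scene"); cv2.imwrite("pics/s9.png",cv2.resize(c["pixels"],(800,600),interpolation=cv2.INTER_CUBIC))
```

```text
(no output)
```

View pics/s9.png

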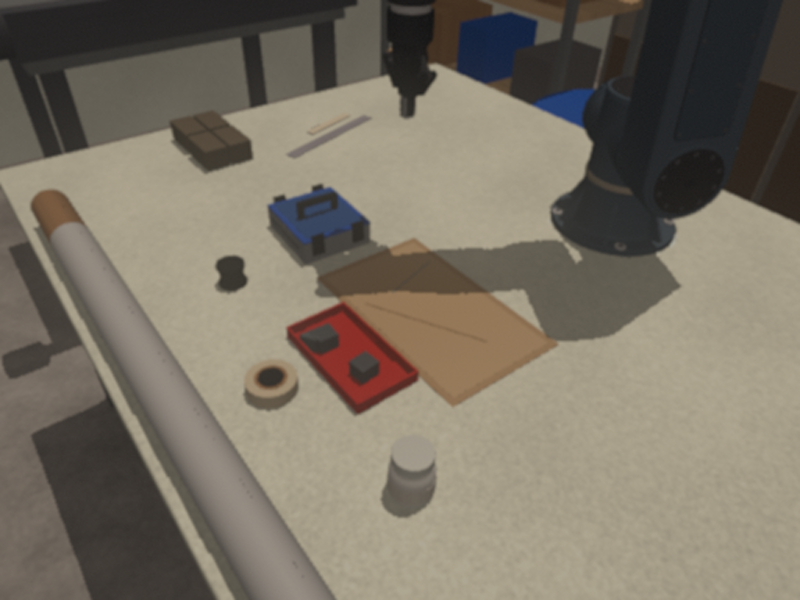

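The map is clear, and the cover is clipped on the case at (318,222). Both bad stones are in the tray at (320,338) and (363,367). The jar, loupe and tape stand where they did.

```bash
python3 -c "
from station import *
print(hand_in())"
```

```text
the job is handed in; nothing more can be done
None
```

The job is done and handed in at about 50 s of robot time. The map is clear: the four whole stones lie flat, two by two, in the grey case. The broken stone and the short one are in the red tray. The blue cover is on the case and pressed down at all four corners.

- **Cover:** the last wrist view measured the corners at 48.3–48.6 mm (home is 48 mm), with every clip over the cover's edge. I judged the clicks from this and from the plate stopping firmly at 48 mm; I did not read the clip joints directly. The first press, at the +x +y corner, took both +y corners home. I still pressed the other +y corner afterwards.
- **Press force:** the hardest press read about 32 N at the wrist, above the 8–16 N a clip needs but well below the 120 N limit.
- **Short stone:** the arm reached a joint limit while carrying it, so it lies turned about 7° in the tray.
- **Bystanders:** the final scene picture shows the jar, loupe and tape where they stood.
- **Disturbances:** I saw no stone knocked aside and no slackening of the grip.

No final check failed or disagreed with the others.

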